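Pack the sauce jar, lid the topping carrier and clamp it shut

TASK

Pack the topping carrier for service: lower the red-capped jar upright all the way down onto the carrier's floor beside the yellow-capped jar before letting go of it, then take the green lid from its sloping stand and seat it fully home and flush on the carrier, and last swing the wire bail clamp over until its bar lies down on the lid. Keep both jars upright and leave the other containers on the bench where they stand.

Things in the scene. Friction and masses are not known exactly. Their poses are not given: they have to be found in the camera images.
- carrier: white open-topped plastic box fixed to the bench, 190 long (its x) x 140 wide (its y) x 120 high outside, walls and floor 6 thick (inside 178 x 128, 114 deep). Origin: centre of the underside; z up; x points away from the robot, give or take its yaw. The yellow-capped jar stands in its far (+x) half; the near half is empty. Bail and hinge brackets make it 190 wide overall.
- bail (a joint): angle of the bail clamp, rad: 0 = down, bar lying level across the lid; 1.57 = standing straight up; starts at 1.75 to 2.0, leaning away from the robot. The hinge is stiff (0.22 N m friction, no spring): the bail stays wherever it is left, and 2 to 3.5 N square to its arms at the bar moves it. Stops at 0 and 2.2.
- bail_bar (a point): centre of the bail's cross bar. The bail is a U of 10 mm round steel rod: two arms 130 long, 89 to either side of the carrier's middle (outside the lid), joined by the cross bar, 178 long, parallel to the carrier's y and 130 from the hinge line, with a red grip in its middle. Down, the bar's centre is 40 in front (-x) of the carrier's centre, 134 above the bench, just on the lid's top.
- bail_hinge (a point): middle of the bail's hinge line, which runs along the carrier's y: 90 behind (+x of) the carrier's centre, 134 above the bench
- lid: green plastic lid, 150 to 290 g. Plate 190 (x) x 140 (y) x 8 thick; origin: centre of the plate's underside, z out of its top. Under it a plug, 172 x 122 for 6 mm, then 164 x 114 for 6 more, enters the box (3 mm play all round). Starts on the stand, x up the slope, top tilted 35 degrees towards the robot. Seated: origin 120 above the carrier's, axes parallel (either way round).
- lid_handle (a point): centre of the lid's black upright blade handle, 25 above the lid's origin: 80 long along the lid's y, 14 thick (x), 34 high, so from 8 to 42 above the lid's origin
- stand: aluminium lid stand fixed to the bench, 150 wide (y), about 165 deep, 140 high; a board sloping 35 degrees from level, rising along its +x (away from the robot), with a lip at its low near edge on which the lid's edge rests; the lip ends 14 mm above the lid plate's underside, 6 above its top. Origin: centre of the foot, on the bench
- red_jar: terracotta-coloured sauce jar with a red cap, 54 diameter, 90 high, 280 g (0.7 to 1.3 times that), standing on the bench; origin: centre of the underside, z up
- yellow_jar: green glass jar with a yellow cap, 58 diameter, 90 high, already standing in the carrier; origin: centre of the underside
- carton: white and blue drink carton, 60 x 60 x 124 high, standing; origin: centre of the underside
- tin: red and yellow tin, 63 diameter, 90 high, standing; origin: centre of the underside
- squeeze_bottle: white squeeze bottle with orange nozzle, 56 diameter, 180 high, standing; origin: centre of the underside
- shaker: glass spice shaker with steel top, 44 diameter, 90 high, standing beyond the gap between carrier and stand; origin: centre of the underside
Not all that is in view belongs to the job. There is more than one size of the red_jar; the one meant has the size given above.

How it is judged:
On the way, in this order (a step that is already met when the one before it is completed fails the run):
1. the red-capped jar, still in the grip, is down in the carrier, its base within 20 mm of the floor (x of red_jar in the frame of carrier between -0.08 and 0.08 m and y of red_jar in the frame of carrier between -0.06 and 0.06 m and z of red_jar in the frame of carrier below 0.026 m and contact force between the fingers and red_jar above 0.5 N), for 0.05 s.
2. the red-capped jar stands upright on the carrier's floor, let go (x of red_jar in the frame of carrier between -0.08 and 0.08 m and y of red_jar in the frame of carrier between -0.06 and 0.06 m and z of red_jar in the frame of carrier below 0.012 m and angle between red_jar's own z axis and vertical below 0.15 rad and contact force between the fingers and red_jar below 0.1 N), for 0.2 s.
3. the lid is fully home on the carrier: within 3.5 mm of its seat in height and 6 mm sideways, level (x of lid in the frame of carrier between -0.006 and 0.006 m and y of lid in the frame of carrier between -0.006 and 0.006 m and z of lid in the frame of carrier between 0.115 and 0.1235 m and angle between the x axis of lid and the x axis of carrier, either way round below 0.06 rad and angle between the z axis of lid and the z axis of carrier, either way round below 0.04 rad and angle between lid's own z axis and vertical below 1 rad), for 0.2 s.
4. the bail clamp is down on the lid (within 0.05 rad) (value of joint bail below 0.05 rad), for 0.2 s.
At the end, for the whole second after the job is handed in: Both jars stand on the carrier's floor (red within 0.15 rad of upright, yellow 0.3); lid seated: within 3.5 mm in height, 6 mm each way, level within 0.04 rad, turned under 0.06 rad; bail within 0.05 rad of fully down; all at rest (all of step 3 and x of red_jar in the frame of carrier between -0.08 and 0.08 m and y of red_jar in the frame of carrier between -0.06 and 0.06 m and z of each of red_jar, yellow_jar in the frame of carrier below 0.012 m and angle between red_jar's own z axis and vertical below 0.15 rad and x of yellow_jar in the frame of carrier between -0.08 and 0.08 m and y of yellow_jar in the frame of carrier between -0.06 and 0.06 m and angle between yellow_jar's own z axis and vertical below 0.3 rad and value of joint bail below 0.05 rad and linear speed of each of lid, red_jar below 0.02 m/s); the robot touches nothing.
It fails at once if another container on the bench (carton, tin, squeeze bottle, shaker) is moved more than 40 mm (distance of any of carton, tin, squeeze_bottle, shaker from where it was at the start of the episode above 0.04 m).
It fails at once if a jar is tipped by more than 45 degrees (angle between any of red_jar, yellow_jar's own z axis and vertical above 0.785 rad).
It also fails if it takes over 72 s, if anything falls off the work surface, if the arm or the gripper's body presses on something with over 40 N, if the wrist force passes 120 N, or if a joint passes its speed limit or range.

ROBOT

A 6-joint arm with a two-finger parallel gripper is mounted at the origin on the work surface. World frame = base frame: x ahead of the robot, y to its left, z up, the work surface at z = 0. Lengths are in m, angles in rad, forces in N, time in s.
With the tool pointing down it reaches from about 0.25 to 0.725 m from the base axis. Payload 4 kg.
Tool frame: the origin (TCP) lies midway between the tips of the shut fingers; the grasp point (between the pads) lies 19 mm behind it; z points along the fingers, x is the direction in which the jaws open and shut, and the axes are right-handed (so a half turn about z gives the same grasp; the last joint's range is limited). The gripper opens to 85 mm and grips with 20 to 120 N. Pads are 22 mm wide; open, the fingers measure 114 mm over their backs; the gripper's body (76 mm by 85 mm) begins 54 mm behind the grasp point. The pads swing forward as they close: fully open they stand 13 mm farther back than shut.
Start: joints at [-1.116, 0.241, 0.005, 1.335, 0, 1.571], TCP at [0.22, -0.449, 0.231] pointing down, gripper open.
Joint ranges: [-2.72, 2.72], [-1.05, 1.87], [-1.09, 1.28], [-1.99, 2.15], [-1.42, 1.44], [-3.14, 3.14]. Speed limits (rad/s): [2.79, 2.79, 3.14, 3.14, 3.14, 3.14].

INTERFACE

Orientations are given as a unit quaternion [x, y, z, w].
In Python, from workcell import bot, vision, ticket gives the robot as it stands.
- The arm moves only by the tool play_rows, never from a script. Its argument "deltas" is one flat list of numbers, 5 for each row, row after row: the opening, from 0 (shut) to 1 (fully open), then the shift along the tool's x, y, z in units of 60 mm (1.0 is 60 mm), then the turn about the tool's z in degrees. A call has 1 to 12 rows; each row shifts and turns the pose as measured when the row begins, along the tool's axes as they then stand; what a row does not reach is not made up. A row lasts 1/8 s, in which the tool goes at most 62.5 mm and 10.7 degrees, less where a joint would pass 70% of its speed; a pose out of reach is approached as far as the arm can. A call is refused whole if a number of a shift passes 1 or a number of a turn 10.7, either way. A call with a gripper value outside its range is refused whole. The fingers move at their own pace and stop on an object; the grip force is fixed at half the most. Time passes only in rows, so rows that do not move let the fingers close. It gives the time, the measured TCP pose, the force and the opening at its end, in the units of the state.
- bot.get_obs(): the state, without advancing time (a new reading comes with each control period).
- vision.camera(name): name is "scene" or "top" or "wrist"; returns a dict with "color" (400x640x3 uint8, blue, green, red), "intrinsics" (3x3 intrinsics, pixels), "rvec" (rotation vector, rad) and "tvec" (3), from world to camera coordinates, as OpenCV has them. Camera axes: x right, y down, z forward; pixel columns grow to the right and rows downward; lengths in m; the calibration is good to about 2 mm. A picture is of the moment at which its call begins. There is no depth.
- ticket.job_done(): hands the job in, once; it reports no verdict.
The state is a dict: "clock": time; "joint_pos": joint angles; "joint_vel": joint speeds; "tau": joint torques, N m; "eef_pos": TCP position; "tool_rot": TCP orientation; "ft_force": force on the tool from outside, world axes, zero at the start; "ft_torque": the same for the moment, N m; "grip_width": finger opening in m.
Only numpy, scipy, OpenCV 4.12 (cv2) and the standard library are available. Lean on these libraries where they do the work, as an engineer would, in place of code of your own. Each camera call takes 0.05 s, during which the arm holds its last target. There are 200 camera calls.

## Working session

There is one attempt and no reset: what is moved stays moved. The work goes in short steps, Python scripts to look and compute and a tool call to move; the robot and the scene stay as the last step left them, time stands still between calls to the robot, and variables do not carry over. Pictures are saved under pics/ and viewed, about 8 in all and at most 12, crops included, and the job is handed in when it is done.

Besides the shell and the picture viewer there is one more tool, called in YAML: its name, and indented under it one key for each argument. play_rows: Moves the arm, as the interface text tells. Its arguments: {"type":"object","properties":{"deltas":{"type":"array"}},"required":["deltas"]}

```bash
mkdir -p pics; cat > h.py <<'E'
import numpy as np, cv2
from workcell import bot, vision, ticket
from scipy.spatial.transform import Rotation as R
def cam(n):
    c=vision.camera(n); c['R']=cv2.Rodrigues(np.array(c['rvec'],float))[0]; c['t']=np.array(c['tvec'],float).ravel(); c['K']=np.array(c['intrinsics'],float); return c
def ray(c,uv):
    d=c['R'].T@np.linalg.inv(c['K'])@np.array([uv[0],uv[1],1.]); return -c['R'].T@c['t'],d
def onz(c,uv,z):
    o,d=ray(c,uv); return o+d*(z-o[2])/d[2]
def proj(c,p):
    q=c['K']@(c['R']@np.array(p,float)+c['t']); return q[:2]/q[2]
def tri(c1,u1,c2,u2):
    o,d=ray(c1,u1);p,e=ray(c2,u2);s=np.linalg.lstsq(np.c_[d,-e],p-o,rcond=None)[0]
    a=o+s[0]*d;b=p+s[1]*e;return (a+b)/2,np.linalg.norm(a-b)
def st():
    o=bot.get_obs(); return o
E
python3 - <<'E'
from h import *
for n in ('scene','top','wrist'):
    c=cam(n); cv2.imwrite(f'pics/{n}0.png',c['color']); print(n,-c['R'].T@c['t'],c['R'][2],c['K'][0,0])
    if n!='wrist': np.save(f'{n}0.npy',c,allow_pickle=True)
o=st();print(o['clock'],o['eef_pos'],o['tool_rot'],o['grip_width'],o['ft_force'])
E
```

```text
scene [ 1.12895044 -0.06812423  0.96357865] [-0.55396804  0.02553396 -0.83214628] 444.5539370502844
top [ 0.47003809 -0.02034421  0.97981196] [ 0.10326354  0.0031869  -0.99464893] 364.0711297403217
wrist [ 0.28147513 -0.41912213  0.37270109] [-0.24606123 -0.11771645 -0.96207937] 287.4040434505601
0.15 [ 0.21943092 -0.44875742  0.23061385] [ 8.48308481e-01 -5.29501735e-01 -6.75142078e-04 -4.22903565e-04] 0.0855130656046301 [-0.45077747 -0.39759946 -0.20177357]
```

View pics/scene0.png

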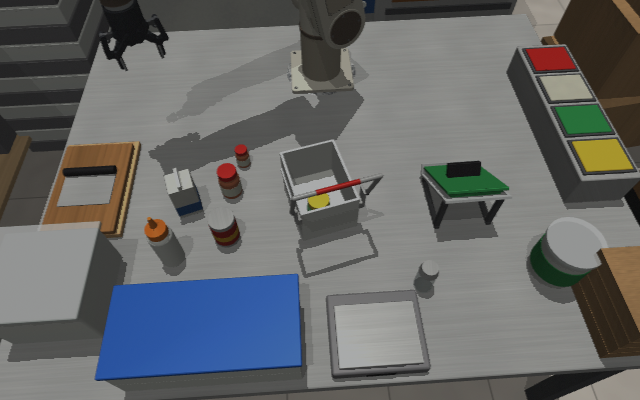

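View pics/top0.png

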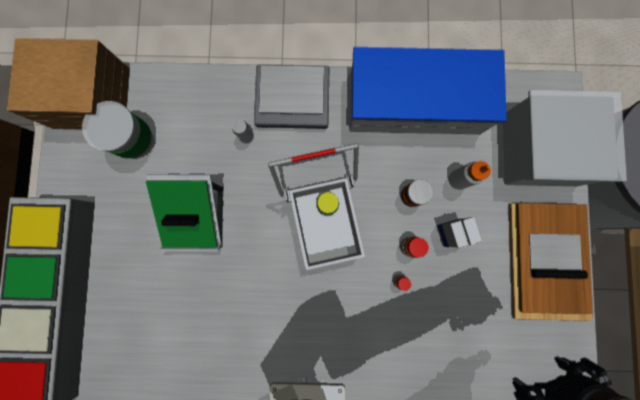

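Both pictures show the carrier (top 325,225), bail grip (313,155) and lid on its stand (182,212), with its handle at (180,220). There are two red-capped jars: top (415,247) large and (402,283) small. I'll check their sizes and enlarge the area.

```bash
python3 - <<'E'
from h import *
T=np.load('top0.npy',allow_pickle=True).item();S=np.load('scene0.npy',allow_pickle=True).item()
im=T['color'][135:300,140:440]; cv2.imwrite('pics/crop1.png',cv2.resize(im,None,fx=2.66,fy=2.66,interpolation=cv2.INTER_CUBIC))
def blobs(c,lo,hi,box,mn=25):
    h=cv2.cvtColor(c['color'],cv2.COLOR_BGR2HSV);m=cv2.inRange(h,lo,hi)
    if lo[0]==0: m|=cv2.inRange(h,(172,lo[1],lo[2]),(179,255,255))
    k=np.zeros_like(m);x0,y0,x1,y1=box;k[y0:y1,x0:x1]=m[y0:y1,x0:x1]
    n,l,s,ce=cv2.connectedComponentsWithStats(k);return [(ce[i].round(1),s[i]) for i in range(1,n) if s[i][4]>=mn]
for nm,c,box in(('T',T,(250,130,450,300)),('S',S,(160,120,400,260))):
    print(nm,'red',blobs(c,(0,150,60),(6,255,255),box)); print(nm,'yel',blobs(c,(22,120,80),(34,255,255),box))
for nm,c,box in(('T',T,(140,160,230,260)),('S',S,(400,140,530,220))):
    print(nm,'green',blobs(c,(45,100,40),(80,255,255),box))
    h=cv2.cvtColor(c['color'],cv2.COLOR_BGR2HSV);m=cv2.inRange(h,(45,100,40),(80,255,255));k=np.zeros_like(m);x0,y0,x1,y1=box;k[y0:y1,x0:x1]=m[y0:y1,x0:x1]
    cs=max(cv2.findContours(k,0,2)[0],key=cv2.contourArea);print(cv2.approxPolyDP(cv2.convexHull(cs),4,True).reshape(-1,2).tolist())
    b=cv2.inRange(h,(0,0,0),(179,255,35));x0,y0,x1,y1=box;q=np.zeros_like(b);q[y0:y1,x0:x1]=b[y0:y1,x0:x1];q[cv2.drawContours(np.zeros_like(b),[cv2.convexHull(cs)],-1,255,-1)==0]=0
    print('blk',cv2.minAreaRect(np.argwhere(q)[:,::-1].astype(np.float32)))
E
```

```text
T red [(array([313. , 154.9]), array([292, 149,  43,  13, 199], dtype=int32)), (array([417.4, 247.1]), array([408, 237,  20,  20, 312], dtype=int32)), (array([403.4, 283.4]), array([397, 277,  14,  13, 138], dtype=int32))]
T yel [(array([327.4, 202.4]), array([318, 192,  20,  22, 347], dtype=int32))]
S red [(array([240.3, 149.5]), array([235, 145,  12,  11, 103], dtype=int32)), (array([226. , 171.3]), array([217, 163,  20,  19, 248], dtype=int32)), (array([337.8, 186.4]), array([316, 179,  45,  16, 220], dtype=int32))]
S yel [(array([318.4, 200.6]), array([308, 194,  21,  14, 233], dtype=int32))]
T green [(array([182.7, 212.7]), array([ 146,  181,   71,   67, 3469], dtype=int32))]
[[205, 181], [216, 246], [162, 246], [146, 182]]
blk ((180.0, 220.0), (10.0, 36.0), 90.0)
S green [(array([466.1, 182.5]), array([ 424,  165,   85,   32, 1474], dtype=int32))]
[[424, 168], [481, 167], [508, 189], [450, 196]]
blk ((463.0, 171.0), (12.0, 34.0), 90.0)
```

View pics/crop1.png

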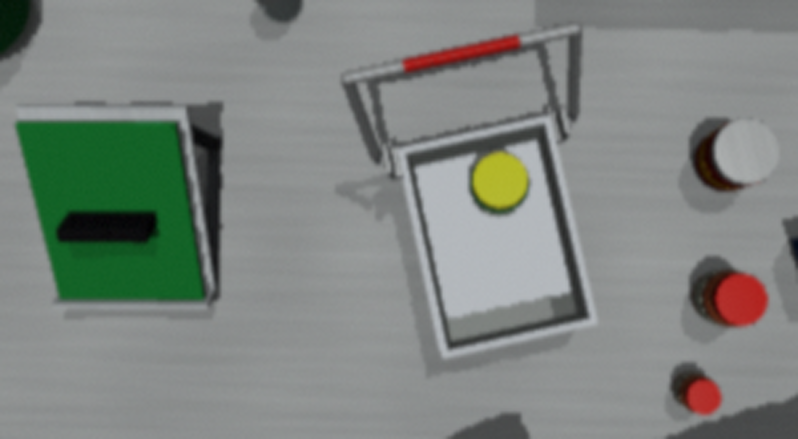

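Crop: the large red cap (full-picture 417,247, 20 px ≈ 49–54 mm) fits the 54 mm jar. The one at (403,283), 13 px ≈ 35 mm, is the decoy. Carrier rim corners in the crop are at (443,356), (596,322), (552,113) and (397,152). The lid has corners (17,122), (178,122), (205,300) and (58,300), and its handle top runs from (58,225) to (155,225).

```bash
python3 - <<'E'
from h import *
np.set_printoptions(precision=4,suppress=True)
T=np.load('top0.npy',allow_pickle=True).item();S=np.load('scene0.npy',allow_pickle=True).item()
f=lambda p:(p[0]/2.66+140-.5+.19,p[1]/2.66+135-.5+.19)
print('red tri',tri(T,(417.4,247.1),S,(226,171.3)),'top z.09',onz(T,(417.4,247.1),.09),onz(S,(226,171.3),.09))
print('small',tri(T,(403.4,283.4),S,(240.3,149.5)))
print('yel',onz(T,(327.4,202.4),.096))
print('grip',tri(T,(313,154.9),S,(337.8,186.4)))
C=[onz(T,f(p),.12)[:2] for p in((443,356),(596,322),(552,113),(397,152))];C=np.array(C);print(C,C.mean(0))
x=(C[3]-C[0]+C[2]-C[1])/2;y=(C[0]-C[1]+C[3]-C[2])/2;print('carrier len',np.linalg.norm(x),np.linalg.norm(y),np.degrees(np.arctan2(x[1],x[0])),np.degrees(np.arctan2(-y[0],y[1])))
L=[tri(T,a,S,b) for a,b in(((146,181.5),(508.5,189)),((205.5,181),(450,196.5)),((216.5,247),(424,168)),((161.5,247),(481,166.5)))]
for l in L: print(l)
P=np.array([l[0] for l in L]);print(P.mean(0))
for a in((58,222),(155,222)):print('handle top z?',onz(T,f(a),.12))
for a in((58,222),(155,222)):print('handle top z?',onz(T,f(a),.14))
print('handle tri',tri(T,(180,219),S,(463,168)))
E
```

```text
red tri (array([ 0.4493, -0.2637,  0.0833]), np.float64(0.004613549488965557)) top z.09 [ 0.4496 -0.2595  0.09  ] [ 0.4539 -0.2646  0.09  ]
small (array([ 0.3582, -0.2357,  0.056 ]), np.float64(0.004868215230956419))
yel [ 0.5533 -0.0394  0.096 ]
grip (array([ 0.6342, -0.0064,  0.2553]), np.float64(0.002767824113508821))
[[ 0.3954  0.0076]
 [ 0.4277 -0.1261]
 [ 0.6125 -0.0851]
 [ 0.5744  0.0531]] [ 0.5025 -0.0376]
carrier len 0.18698570961630626 0.14037393665293701 13.36598812190026 14.512809714283376
(array([0.5889, 0.383 , 0.1423]), np.float64(0.002221406458571732))
(array([0.5945, 0.2496, 0.1336]), np.float64(0.001778705206293469))
(array([0.4378, 0.2416, 0.0356]), np.float64(0.0015809641475324101))
(array([0.4347, 0.393 , 0.0226]), np.float64(0.006338962138334473))
[0.514  0.3168 0.0835]
handle top z? [0.5056 0.3523 0.12  ]
handle top z? [0.5074 0.2661 0.12  ]
handle top z? [0.5048 0.3436 0.14  ]
handle top z? [0.5065 0.2595 0.14  ]
handle tri (array([0.5045, 0.3081, 0.1165]), np.float64(0.0031682351986919996))
```

```bash
cat >> h.py <<'E'
def pose():
    o=bot.get_obs();r=R.from_quat(o['tool_rot']).as_matrix();return np.array(o['eef_pos'],float),r
def yaw(r): return np.degrees(np.arctan2(r[1,0],r[0,0]))
def plan(tgt,yw,g,n):
    "rows from here to tgt with jaw yaw yw (deg, world, mod 180), n equal steps"
    p,r=pose(); d=((yw-yaw(r)+90)%180)-90; rows=[]
    s=(np.array(tgt)-p)/n
    for i in range(n):
        t=-d/n; rr=r@R.from_euler('z',t*i,degrees=True).as_matrix()
        rows+= [g]+[round(float(v),2) for v in rr.T@s/.06]+[round(float(t),1)]
    print('at',p.round(4),'yaw',round(yaw(r),1),'turn',round(-d,1));print(rows)
def rep():
    o=bot.get_obs();p,r=pose();print('t',round(o['clock'],2),'p',p.round(4),'yaw',yaw(r).round(2),'tilt',r[:,2].round(3),'w',round(o['grip_width'],4),'F',np.round(o['ft_force'],1),'j',np.round(o['joint_pos'],2))
E
python3 - <<'E'
from h import *
rep();plan((.451,-.262,.2),0,1,8)
E
```

```text
t 0.15 p [ 0.2194 -0.4488  0.2306] yaw -63.94 tilt [-0.001  0.001 -1.   ] w 0.0855 F [-0.5 -0.4 -0.2] j [-1.12  0.24  0.    1.34  0.    1.57]
at [ 0.2194 -0.4488  0.2306] yaw -63.9 turn -63.9
[1, -0.14, -0.6, 0.06, -8.0, 1, -0.05, -0.62, 0.06, -8.0, 1, 0.03, -0.62, 0.06, -8.0, 1, 0.12, -0.61, 0.06, -8.0, 1, 0.2, -0.59, 0.06, -8.0, 1, 0.28, -0.55, 0.06, -8.0, 1, 0.36, -0.51, 0.06, -8.0, 1, 0.42, -0.45, 0.06, -8.0]
```

play_rows:
  deltas: [1,-0.14,-0.6,0.06,-8,1,-0.05,-0.62,0.06,-8,1,0.03,-0.62,0.06,-8,1,0.12,-0.61,0.06,-8,1,0.2,-0.59,0.06,-8,1,0.28,-0.55,0.06,-8,1,0.36,-0.51,0.06,-8,1,0.42,-0.45,0.06,-8,1,0,0,0,0]

```text
clock: 1.27
eef_pos: [0.4531, -0.2517, 0.1976]
tool_rot: [1.0, 0.018, -0.003, -0.002]
ft_force: [-0.4, 0.3, -0.3]
grip_width: 0.0853
```

```bash
python3 - <<'E'
from h import *
np.set_printoptions(precision=4,suppress=True)
rep();c=cam('wrist');cv2.imwrite('pics/w1.png',c['color'])
h=cv2.cvtColor(c['color'],cv2.COLOR_BGR2HSV);m=cv2.inRange(h,(0,150,60),(6,255,255))|cv2.inRange(h,(172,150,60),(179,255,255))
n,l,s,ce=cv2.connectedComponentsWithStats(m)
for i in range(1,n):
    if s[i][4]>60: print(ce[i],s[i],onz(c,ce[i],.09))
plan((.451,-.262,.052),0,1,4)
E
```

```text
t 1.27 p [ 0.4531 -0.2517  0.1976] yaw 2.01 tilt [-0.005  0.005 -1.   ] w 0.0853 F [-0.4  0.3 -0.3] j [-0.51  0.3  -0.01  1.27  0.    1.03]
[221.0906 170.1195] [205 154  33  32 795] [ 0.3679 -0.2309  0.09  ]
[312.2228 208.518 ] [ 287  184   51   49 1948] [ 0.4493 -0.2634  0.09  ]
at [ 0.4522 -0.2524  0.1977] yaw 1.9 turn 1.9
[1, -0.0, 0.04, 0.61, 0.5, 1, -0.0, 0.04, 0.61, 0.5, 1, -0.0, 0.04, 0.61, 0.5, 1, -0.0, 0.04, 0.61, 0.5]
```

View pics/w1.png

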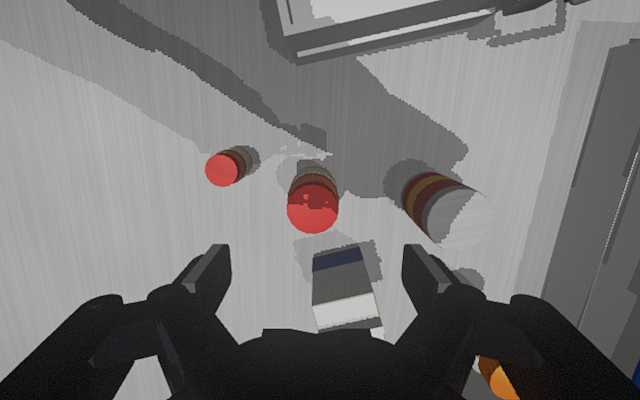

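Wrist view: the large red cap is at (312,208), which puts it at (0.449, -0.263). The carton is behind it and the small decoy jar is left at (221,170). Lowering onto the large one.

play_rows:
  deltas: [1,-0.02,0.09,0.4,1,1,-0.02,0.09,0.4,1,1,0,0,0.5,0,1,0,0,0.5,0,1,0,0,0.4,0,1,0,0,0.2,0,1,0,0,0,0]

```text
clock: 2.2
eef_pos: [0.444, -0.2691, 0.0511]
tool_rot: [1.0, -0.01, -0.003, -0.001]
ft_force: [0.2, -0.3, -1.1]
grip_width: 0.0851
```

```bash
python3 - <<'E'
from h import *
rep();plan((.45,-.263,.052),0,1,1)
E
```

```text
t 2.2 p [ 0.444  -0.2691  0.0511] yaw -1.13 tilt [-0.006  0.001 -1.   ] w 0.0851 F [ 0.2 -0.3 -1.1] j [-0.54  0.43 -0.22  0.92 -0.    1.05]
at [ 0.444  -0.2691  0.0511] yaw -1.1 turn -1.1
[1, 0.1, -0.1, -0.02, -1.1]
```

play_rows:
  deltas: [1,0.09,-0.09,0,-1,1,0,0,0,0,0,0,0,0,0,0,0,0,0,0,0,0,0,0,0,0,0,0,0,0,0,0,0,0,0,0,0,0,0,0,0,0,0,0,0,0,0,0,0,0]

```text
clock: 3.45
eef_pos: [0.4512, -0.2649, 0.055]
tool_rot: [1.0, -0.001, -0.001, 0.001]
ft_force: [-1.0, -0.2, 1.3]
grip_width: 0.0492
```

```bash
python3 - <<'E'
from h import *
rep();plan((.45,-.263,.21),0,0,6)
E
```

```text
t 3.45 p [ 0.4512 -0.2649  0.055 ] yaw -0.1 tilt [-0.002 -0.002 -1.   ] w 0.0492 F [-1.  -0.2  1.3] j [-0.53  0.43 -0.21  0.93 -0.    1.04]
at [ 0.4512 -0.2649  0.055 ] yaw -0.1 turn -0.1
[0, -0.0, -0.0, -0.43, -0.0, 0, -0.0, -0.0, -0.43, -0.0, 0, -0.0, -0.0, -0.43, -0.0, 0, -0.0, -0.0, -0.43, -0.0, 0, -0.0, -0.0, -0.43, -0.0, 0, -0.0, -0.0, -0.43, -0.0]
```

play_rows:
  deltas: [0,0,0,-0.2,0,0,0,0,-0.4,0,0,0,0,-0.5,0,0,0,0,-0.5,0,0,0,0,-0.5,0,0,0,0,-0.5,0,0,0,0,-0.3,0,0,0,0,0,0]

```text
clock: 4.45
eef_pos: [0.4502, -0.2628, 0.2337]
tool_rot: [1.0, -0.001, -0.004, -0.001]
ft_force: [0.1, 0.2, -3.2]
grip_width: 0.0492
```

```bash
python3 - <<'E'
from h import *
rep()
a=np.radians(14); x=.5025-.045*np.cos(a);y=-.0376-.045*np.sin(a);print(x,y)
plan((x,y,.225),104,0,12)
E
```

```text
t 4.45 p [ 0.4502 -0.2628  0.2337] yaw -0.06 tilt [-0.008  0.003 -1.   ] w 0.0492 F [ 0.1  0.2 -3.2] j [-0.53  0.29  0.07  1.37 -0.    1.04]
0.4588366923175801 -0.04848648530198505
at [ 0.4502 -0.2628  0.2337] yaw -0.1 turn 75.9
[0, 0.01, -0.3, 0.01, 6.3, 0, -0.02, -0.3, 0.01, 6.3, 0, -0.05, -0.29, 0.01, 6.3, 0, -0.09, -0.29, 0.01, 6.3, 0, -0.12, -0.27, 0.01, 6.3, 0, -0.15, -0.26, 0.01, 6.3, 0, -0.17, -0.24, 0.01, 6.3, 0, -0.2, -0.22, 0.01, 6.3, 0, -0.22, -0.2, 0.01, 6.3, 0, -0.24, -0.17, 0.01, 6.3, 0, -0.26, -0.14, 0.01, 6.3, 0, -0.27, -0.11, 0.01, 6.3]
```

play_rows:
  deltas: [0,0.01,-0.3,0.01,6.3,0,-0.02,-0.3,0.01,6.3,0,-0.05,-0.29,0.01,6.3,0,-0.09,-0.29,0.01,6.3,0,-0.12,-0.27,0.01,6.3,0,-0.15,-0.26,0.01,6.3,0,-0.17,-0.24,0.01,6.3,0,-0.2,-0.22,0.01,6.3,0,-0.22,-0.2,0.01,6.3,0,-0.24,-0.17,0.01,6.3,0,-0.26,-0.14,0.01,6.3,0,-0.27,-0.11,0.01,6.3]

```text
clock: 5.95
eef_pos: [0.4531, -0.0405, 0.2122]
tool_rot: [0.775, -0.632, -0.017, 0.006]
ft_force: [-0.2, 0.1, -3.5]
grip_width: 0.0492
```

```bash
python3 - <<'E'
from h import *
rep();plan((.459,-.0485,.2),104,0,3)
c=cam('wrist');cv2.imwrite('pics/w2.png',c['color']);np.save('w2.npy',c,allow_pickle=True)
E
```

```text
t 5.95 p [ 0.4531 -0.0405  0.2122] yaw -78.37 tilt [-0.033  0.011 -0.999] w 0.0492 F [-0.2  0.1 -3.5] j [-0.09  0.19 -0.11  1.3   0.01  2.84]
at [ 0.4531 -0.0405  0.2122] yaw -78.4 turn -2.4
[0, 0.05, -0.03, 0.07, -0.8, 0, 0.05, -0.02, 0.07, -0.8, 0, 0.05, -0.02, 0.07, -0.8]
```

View pics/w2.png

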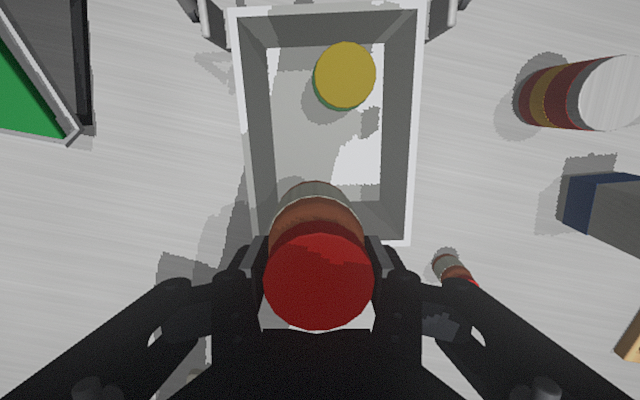

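Wrist view: the jar is held upright over the near half. Visible rim corners are far-left (228,10), far-right (427,9) and near-right (409,244). I'll check the carrier pose from these.

```bash
python3 - <<'E'
from h import *
np.set_printoptions(precision=4,suppress=True)
c=np.load('w2.npy',allow_pickle=True).item()
A,B,D=[onz(c,p,.12)[:2] for p in((228,10),(427,9),(409,244))]
print(A,B,D,np.linalg.norm(A-B),np.linalg.norm(B-D));v=B-D;print('yaw',np.degrees(np.arctan2(v[1],v[0])),'ctr',(A+D)/2)
rep();plan((.459,-.0485,.17),104,0,3)
E
```

```text
[0.5758 0.0495] [ 0.6039 -0.0871] [ 0.4276 -0.1287] 0.13953822921425865 0.18112752079520897
yaw 13.278086874967666 ctr [ 0.5017 -0.0396]
t 6.0 p [ 0.4529 -0.0385  0.212 ] yaw -78.4 tilt [-0.034  0.014 -0.999] w 0.049 F [-0.2  2.2 -4.2] j [-0.09  0.19 -0.11  1.3   0.01  2.85]
at [ 0.4529 -0.0385  0.212 ] yaw -78.4 turn -2.4
[0, 0.07, -0.03, 0.23, -0.8, 0, 0.07, -0.03, 0.23, -0.8, 0, 0.07, -0.03, 0.23, -0.8]
```

play_rows:
  deltas: [0,0.1,-0.05,0,-1,0,0.05,-0.03,0,-1,0,0,0,0,0]

```text
clock: 6.38
eef_pos: [0.459, -0.0475, 0.2099]
tool_rot: [0.787, -0.616, -0.019, 0.006]
ft_force: [0.4, -0.8, -3.2]
grip_width: 0.0487
```

```bash
python3 - <<'E'
from h import *
rep();plan((.459,-.0495,.064),104,0,5)
E
```

```text
t 6.38 p [ 0.459  -0.0475  0.2099] yaw -76.11 tilt [-0.037  0.013 -0.999] w 0.0487 F [ 0.4 -0.8 -3.2] j [-0.11  0.21 -0.1   1.31  0.01  2.79]
at [ 0.459  -0.0475  0.2099] yaw -76.1 turn -0.1
[0, 0.02, -0.01, 0.49, -0.0, 0, 0.02, -0.01, 0.49, -0.0, 0, 0.02, -0.01, 0.49, -0.0, 0, 0.02, -0.01, 0.49, -0.0, 0, 0.02, -0.01, 0.49, -0.0]
```

play_rows:
  deltas: [0,0.02,-0.02,0.45,0,0,0.02,-0.02,0.45,0,0,0.02,-0.02,0.45,0,0,0.02,-0.02,0.4,0,0,0.02,-0.02,0.3,0,0,0,0,0.1,0,0,0,0,0,0]

```text
clock: 7.25
eef_pos: [0.4633, -0.0543, 0.0781]
tool_rot: [0.786, -0.618, -0.017, 0.005]
ft_force: [0.2, 0.7, -3.1]
grip_width: 0.0493
```

```bash
python3 - <<'E'
from h import *
rep();plan((.459,-.0495,.062),104,0,2)
E
```

```text
t 7.25 p [ 0.4633 -0.0543  0.0781] yaw -76.31 tilt [-0.033  0.012 -0.999] w 0.0493 F [ 0.2  0.7 -3.1] j [-0.12  0.33 -0.3   0.97  0.01  2.78]
at [ 0.4633 -0.0543  0.0781] yaw -76.3 turn -0.3
[0, -0.04, 0.02, 0.14, -0.2, 0, -0.04, 0.02, 0.14, -0.2]
```

play_rows:
  deltas: [0,-0.03,0,0.15,0,0,-0.03,0,0.1,0,0,0,0,0.06,0,0,0,0,0,0]

```text
clock: 7.75
eef_pos: [0.4638, -0.0504, 0.0615]
tool_rot: [0.786, -0.617, -0.015, 0.004]
ft_force: [-0.8, 0.2, -3.3]
grip_width: 0.0489
```

```bash
python3 - <<'E'
from h import *
rep()
E
```

```text
t 7.75 p [ 0.4638 -0.0504  0.0615] yaw -76.29 tilt [-0.028  0.012 -1.   ] w 0.0489 F [-0.8  0.2 -3.3] j [-0.11  0.35 -0.33  0.92  0.01  2.79]
```

No floor contact yet (force is still the jar's weight). Easing down further.

play_rows:
  deltas: [0,0,0,0.05,0,0,0,0,0.05,0,0,0,0,0,0]

```text
clock: 8.12
eef_pos: [0.4657, -0.05, 0.0621]
tool_rot: [0.787, -0.617, -0.012, 0.002]
ft_force: [0.0, 0.2, -3.6]
grip_width: 0.0492
```

```bash
python3 - <<'E'
from h import *
rep()
E
```

```text
t 8.12 p [ 0.4657 -0.05    0.0621] yaw -76.26 tilt [-0.021  0.012 -1.   ] w 0.0492 F [ 0.   0.2 -3.6] j [-0.11  0.34 -0.33  0.92  0.01  2.79]
```

play_rows:
  deltas: [0,0,0,0.1,0,0,0,0,0.1,0]

```text
clock: 8.38
eef_pos: [0.4691, -0.0494, 0.061]
tool_rot: [0.787, -0.617, -0.008, -0.002]
ft_force: [-18.4, 3.6, 59.8]
grip_width: 0.0491
```

```bash
python3 - <<'E'
from h import *
rep()
c=cam('wrist');cv2.imwrite('pics/w3.png',c['color'])
E
```

```text
t 8.38 p [ 0.4691 -0.0494  0.061 ] yaw -76.23 tilt [-0.01   0.013 -1.   ] w 0.0491 F [-18.4   3.6  59.8] j [-0.11  0.34 -0.33  0.9   0.01  2.79]
```

View pics/w3.png

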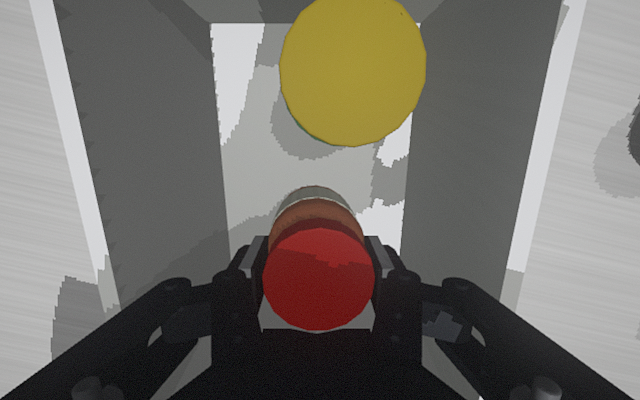

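Wrist view: the jar (319,280) stands on the floor, clear of the yellow jar (352,70), and the force confirms contact. I'll ease the load off, then release.

play_rows:
  deltas: [0,0,0,-0.04,0,0.8,0,0,0,0,0.8,0,0,0,0,0.8,0,0,0,0,0.8,0,0,0,0,0.8,0,0,0,0]

```text
clock: 9.18
eef_pos: [0.4691, -0.0439, 0.0651]
tool_rot: [0.788, -0.615, -0.011, -0.007]
ft_force: [-2.7, -1.1, 7.0]
grip_width: 0.0682
```

```bash
python3 - <<'E'
from h import *
rep();plan((.467,-.049,.27),104,.8,6)
E
```

```text
t 9.18 p [ 0.4691 -0.0439  0.0651] yaw -75.94 tilt [-0.009  0.025 -1.   ] w 0.0682 F [-2.7 -1.1  7. ] j [-0.11  0.34 -0.33  0.91  0.02  2.79]
at [ 0.4691 -0.0439  0.0651] yaw -75.9 turn 0.1
[0.8, -0.0, 0.01, -0.57, 0.0, 0.8, -0.0, 0.01, -0.57, 0.0, 0.8, -0.0, 0.01, -0.57, 0.0, 0.8, -0.0, 0.01, -0.57, 0.0, 0.8, -0.0, 0.01, -0.57, 0.0, 0.8, -0.0, 0.01, -0.57, 0.0]
```

play_rows:
  deltas: [0.8,0.08,0,-0.03,0,0.8,0,0,0,0,0.8,0,0,0,0]

```text
clock: 9.55
eef_pos: [0.4687, -0.0422, 0.0649]
tool_rot: [0.79, -0.613, -0.017, -0.012]
ft_force: [-1.7, -1.3, 5.5]
grip_width: 0.0682
```

```bash
python3 - <<'E'
from h import *
rep();plan((.467,-.049,.27),104,.8,6)
E
```

```text
t 9.55 p [ 0.4687 -0.0422  0.0649] yaw -75.65 tilt [-0.013  0.039 -0.999] w 0.0682 F [-1.7 -1.3  5.5] j [-0.11  0.34 -0.33  0.92  0.04  2.78]
at [ 0.4687 -0.0422  0.0649] yaw -75.7 turn 0.3
[0.8, -0.01, 0.01, -0.57, 0.1, 0.8, -0.01, 0.01, -0.57, 0.1, 0.8, -0.01, 0.01, -0.57, 0.1, 0.8, -0.01, 0.01, -0.57, 0.1, 0.8, -0.01, 0.01, -0.57, 0.1, 0.8, -0.01, 0.01, -0.57, 0.1]
```

play_rows:
  deltas: [0.8,0,0,-0.15,0,0.8,0,0,-0.15,0,0.8,0,0,0,0]

```text
clock: 9.93
eef_pos: [0.4698, -0.044, 0.0837]
tool_rot: [0.789, -0.614, -0.016, -0.011]
ft_force: [0.2, -0.8, -0.9]
grip_width: 0.0681
```

```bash
python3 - <<'E'
from h import *
rep()
c=cam('wrist');cv2.imwrite('pics/w4.png',c['color'])
E
```

```text
t 9.93 p [ 0.4698 -0.044   0.0837] yaw -75.71 tilt [-0.012  0.038 -0.999] w 0.0681 F [ 0.2 -0.8 -0.9] j [-0.12  0.32 -0.3   0.97  0.04  2.78]
```

View pics/w4.png

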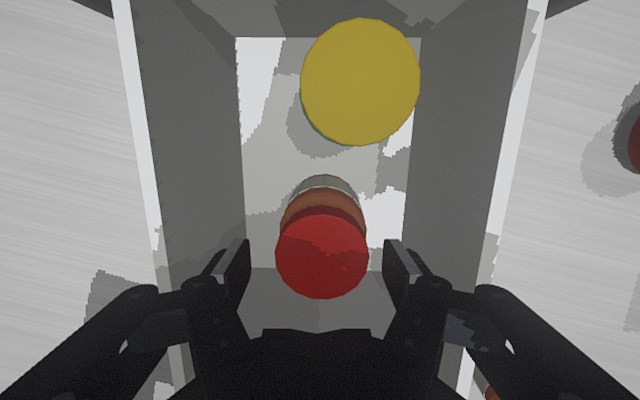

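Wrist view: the red jar (321,255) stands free and upright, with both fingers clear of it. Up and over to the lid.

play_rows:
  deltas: [0.8,0,0,-0.6,0,0.8,0,0,-0.8,0,0.8,0,0,-0.8,0,0.8,0,0,-0.8,0,0.8,0,0,-0.4,0,0.8,0,0,0,0]

```text
clock: 10.72
eef_pos: [0.4711, -0.0526, 0.2918]
tool_rot: [0.789, -0.614, -0.018, -0.01]
ft_force: [-0.1, -0.7, -1.2]
grip_width: 0.0684
```

```bash
python3 - <<'E'
from h import *
rep();plan((.47,.309,.24),1.3,.5,12)
E
```

```text
t 10.72 p [ 0.4711 -0.0526  0.2918] yaw -75.79 tilt [-0.016  0.037 -0.999] w 0.0684 F [-0.1 -0.7 -1.2] j [-0.13  0.19  0.09  1.5   0.03  2.76]
at [ 0.4711 -0.0526  0.2918] yaw -75.8 turn -77.1
[0.5, -0.48, -0.12, 0.09, -6.4, 0.5, -0.47, -0.18, 0.09, -6.4, 0.5, -0.44, -0.23, 0.09, -6.4, 0.5, -0.42, -0.28, 0.09, -6.4, 0.5, -0.38, -0.32, 0.09, -6.4, 0.5, -0.34, -0.36, 0.09, -6.4, 0.5, -0.3, -0.4, 0.09, -6.4, 0.5, -0.26, -0.43, 0.09, -6.4, 0.5, -0.21, -0.45, 0.09, -6.4, 0.5, -0.15, -0.47, 0.09, -6.4, 0.5, -0.1, -0.49, 0.09, -6.4, 0.5, -0.04, -0.5, 0.09, -6.4]
```

play_rows:
  deltas: [0.5,-0.48,-0.12,0.09,-6.4,0.5,-0.47,-0.18,0.09,-6.4,0.5,-0.44,-0.23,0.09,-6.4,0.5,-0.42,-0.28,0.09,-6.4,0.5,-0.38,-0.32,0.09,-6.4,0.5,-0.34,-0.36,0.09,-6.4,0.5,-0.3,-0.4,0.09,-6.4,0.5,-0.26,-0.43,0.09,-6.4,0.5,-0.21,-0.45,0.09,-6.4,0.5,-0.15,-0.47,0.09,-6.4,0.5,-0.1,-0.49,0.09,-6.4,0.5,-0.04,-0.4,0.09,-6.4]

```text
clock: 12.22
eef_pos: [0.4545, 0.3082, 0.2136]
tool_rot: [0.999, 0.028, -0.023, -0.013]
ft_force: [0.4, 0.0, 0.5]
grip_width: 0.0429
```

play_rows:
  deltas: [0.5,0,0,0,0,0.5,0,0,0,0]

```text
clock: 12.48
eef_pos: [0.4524, 0.3081, 0.2094]
tool_rot: [0.999, 0.029, -0.026, -0.011]
ft_force: [-0.7, -0.5, 0.2]
grip_width: 0.0427
```

```bash
python3 - <<'E'
from h import *
rep()
c=cam('wrist');cv2.imwrite('pics/w5.png',c['color']);np.save('w5.npy',c,allow_pickle=True)
E
```

```text
t 12.47 p [0.4524 0.3081 0.2094] yaw 3.33 tilt [-0.053  0.021 -0.998] w 0.0427 F [-0.7 -0.5  0.2] j [0.57 0.37 0.13 1.36 0.05 2.08]
```

View pics/w5.png

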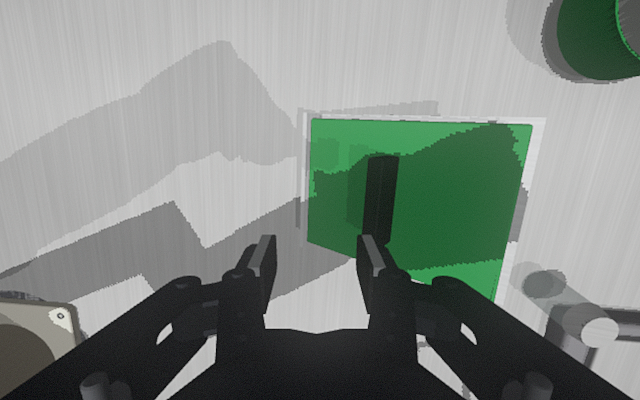

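Wrist view: the lid's corners are at (312,119) and (532,124). The handle's top runs from (372,155) down to about (362,235), right of the jaws.

```bash
python3 - <<'E'
from h import *
np.set_printoptions(precision=4,suppress=True)
T=np.load('top0.npy',allow_pickle=True).item();S=np.load('scene0.npy',allow_pickle=True).item();W=np.load('w5.npy',allow_pickle=True).item()
print('far+y corner',tri(T,(146,181.5),W,(532,124)),tri(S,(508.5,189),W,(532,124)))
print('near+y (hidden by lip?)',tri(T,(161.5,247),W,(312,119)))
print('handle near top edge +y',onz(W,(370,157),.111),'far base edge',onz(W,(398,156),.0915),onz(W,(388,240),.0915))
h=cv2.cvtColor(W['color'],cv2.COLOR_BGR2HSV)
for r in(165,180,200): 
    row=h[r,350:420,2];print(r,row.tolist())
plan((.498,.311,.15),1.3,.5,4)
E
```

```text
far+y corner (array([0.5883, 0.3812, 0.1489]), np.float64(0.0004407890730685527)) (array([0.5909, 0.381 , 0.1447]), np.float64(0.001155324202079277))
near+y (hidden by lip?) (array([0.4356, 0.3774, 0.051 ]), np.float64(0.00014227621451314042))
handle near top edge +y [0.4897 0.3489 0.111 ] far base edge [0.517  0.3495 0.0915] [0.5179 0.2688 0.0915]
165 [147, 136, 116, 121, 109, 86, 87, 89, 89, 90, 87, 90, 91, 86, 91, 89, 93, 79, 44, 45, 49, 47, 45, 45, 46, 46, 49, 46, 51, 50, 42, 47, 49, 49, 44, 42, 49, 45, 45, 45, 44, 44, 46, 46, 45, 41, 43, 40, 78, 109, 102, 102, 102, 100, 105, 103, 101, 101, 100, 101, 101, 101, 100, 103, 100, 101, 101, 101, 101, 100]
180 [88, 88, 88, 87, 85, 85, 89, 86, 88, 87, 86, 88, 86, 86, 88, 83, 63, 33, 43, 41, 44, 43, 41, 42, 45, 43, 45, 40, 39, 44, 44, 43, 39, 45, 46, 40, 36, 37, 32, 37, 40, 44, 41, 35, 41, 28, 59, 92, 103, 100, 99, 97, 102, 100, 100, 102, 98, 99, 101, 99, 101, 100, 103, 100, 99, 101, 99, 102, 99, 99]
200 [86, 86, 86, 87, 86, 85, 84, 84, 86, 87, 85, 85, 86, 88, 72, 36, 34, 32, 40, 37, 36, 40, 36, 39, 31, 41, 38, 37, 42, 36, 32, 35, 38, 36, 40, 40, 33, 33, 29, 36, 35, 32, 31, 28, 70, 98, 98, 99, 100, 102, 97, 100, 99, 97, 98, 98, 100, 100, 98, 98, 97, 98, 98, 100, 101, 96, 101, 100, 95, 97]
at [0.4524 0.308  0.2094] yaw 3.3 turn 2.0
[0.5, 0.2, 0.0, 0.24, 0.5, 0.5, 0.2, 0.0, 0.24, 0.5, 0.5, 0.2, 0.0, 0.24, 0.5, 0.5, 0.2, -0.0, 0.24, 0.5]
```

play_rows:
  deltas: [0.5,0.25,0,0.2,1,0.5,0.25,0,0.2,1,0.5,0.2,0,0.2,0,0.5,0.1,0,0.15,0,0.5,0,0,0,0]

```text
clock: 13.15
eef_pos: [0.5022, 0.3081, 0.1575]
tool_rot: [1.0, 0.007, -0.027, -0.01]
ft_force: [-0.0, -0.9, 0.1]
grip_width: 0.0428
```

```bash
python3 - <<'E'
from h import *
rep();plan((.499,.310,.107),1,.5,3)
E
```

```text
t 13.15 p [0.5022 0.3081 0.1575] yaw 0.86 tilt [-0.054  0.02  -0.998] w 0.0428 F [-0.  -0.9  0.1] j [0.53 0.48 0.16 1.29 0.04 2.08]
at [0.5022 0.3081 0.1575] yaw 0.9 turn -0.1
[0.5, -0.0, -0.0, 0.28, -0.0, 0.5, -0.0, -0.0, 0.28, -0.0, 0.5, -0.0, -0.0, 0.28, -0.0]
```

play_rows:
  deltas: [0.5,0,0,0.25,0,0.5,0,0,0.25,0,0.5,0,0,0.25,0,0.5,0,0,0,0]

```text
clock: 13.65
eef_pos: [0.4984, 0.3092, 0.1094]
tool_rot: [1.0, 0.008, -0.028, -0.01]
ft_force: [0.4, -0.2, -0.1]
grip_width: 0.0426
```

```bash
python3 - <<'E'
from h import *
rep();plan((.499,.310,.107),1,.5,1)
E
```

```text
t 13.65 p [0.4984 0.3092 0.1094] yaw 0.92 tilt [-0.055  0.02  -0.998] w 0.0426 F [ 0.4 -0.2 -0.1] j [0.53 0.51 0.08 1.18 0.05 2.09]
at [0.4984 0.3092 0.1094] yaw 0.9 turn -0.1
[0.5, 0.01, -0.01, 0.04, -0.1]
```

play_rows:
  deltas: [0.3,0,0,0,0,0.3,0,0,0.06,0,0,0,0,0,0,0,0,0,0,0,0,0,0,0,0]

```text
clock: 14.28
eef_pos: [0.4986, 0.31, 0.112]
tool_rot: [1.0, 0.008, -0.025, -0.012]
ft_force: [-3.9, -1.9, 5.2]
grip_width: 0.0213
```

```bash
python3 - <<'E'
from h import *
rep()
E
```

```text
t 14.28 p [0.4986 0.31   0.112 ] yaw 0.99 tilt [-0.05   0.023 -0.998] w 0.0213 F [-3.9 -1.9  5.2] j [0.53 0.51 0.08 1.17 0.05 2.09]
```

play_rows:
  deltas: [0,0,0,0,0,0,0,0,-0.1,0,0,0,0,-0.1,0,0,0,0,-0.1,0,0,0,0,-0.1,0,0,0,0,0,0]

```text
clock: 15.02
eef_pos: [0.4986, 0.3104, 0.1418]
tool_rot: [1.0, 0.009, -0.024, -0.013]
ft_force: [-3.0, 0.8, 2.1]
grip_width: 0.0151
```

```bash
python3 - <<'E'
from h import *
rep()
E
```

```text
t 15.03 p [0.4986 0.3104 0.1418] yaw 1.09 tilt [-0.048  0.026 -0.998] w 0.0151 F [-3.   0.8  2.1] j [0.53 0.48 0.12 1.24 0.05 2.08]
```

play_rows:
  deltas: [0,0,0,-0.15,0,0,0,0,-0.15,0,0,0,0,-0.2,0,0,0,0,-0.3,0,0,0,0,-0.3,0,0,0,0,-0.3,0,0,0,0,-0.2,0,0,0,0,0,0]

```text
clock: 16.02
eef_pos: [0.5035, 0.3071, 0.2391]
tool_rot: [1.0, 0.009, -0.026, -0.012]
ft_force: [0.7, -0.1, -2.0]
grip_width: 0.0129
```

```bash
python3 - <<'E'
from h import *
rep()
for n in('scene','wrist','top'):
    c=cam(n);cv2.imwrite(f'pics/l_{n}.png',c['color']);np.save(f'l_{n}.npy',c,allow_pickle=True)
a=cv2.resize(cv2.imread('pics/l_scene.png')[90:230,270:530],None,fx=3,fy=3);b=cv2.resize(cv2.imread('pics/l_wrist.png'),None,fx=.5,fy=.5)[:180]
o=np.zeros((600,780,3),np.uint8);o[:420]=a;o[420:600,:320]=b;t=cv2.imread('pics/l_top.png')[130:280,120:350];o[420:570,330:560]=t;cv2.imwrite('pics/l_all.png',o)
E
```

```text
t 16.02 p [0.5035 0.3071 0.2391] yaw 1.03 tilt [-0.053  0.023 -0.998] w 0.0129 F [ 0.7 -0.1 -2. ] j [0.52 0.45 0.32 1.48 0.05 2.08]
```

View pics/l_all.png

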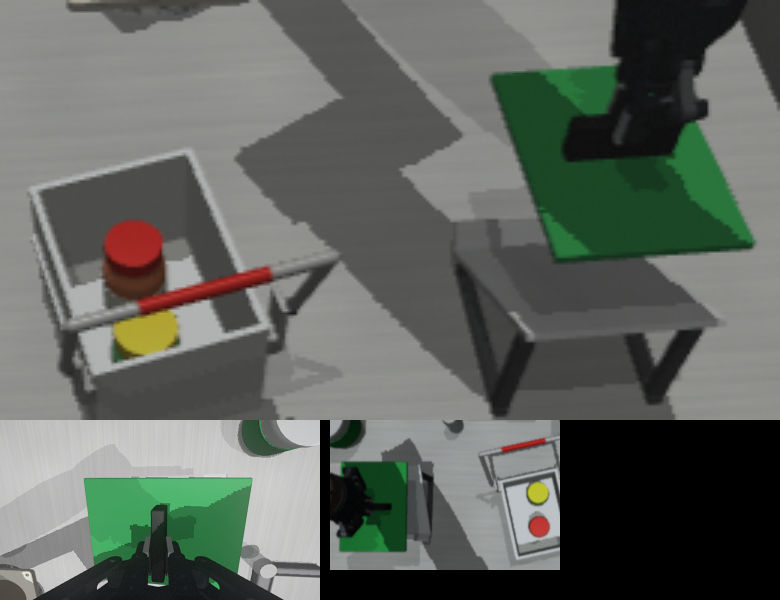

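Lid is held near level; the weight reads 2 N. Red and yellow jars both stand in the carrier. Lid corners: scene crop (490,75), (558,260), (753,245) and wrist (170,116), (504,116). Now I'll refine these and get the lid pose in the tool frame.

```bash
cat > lid.py <<'E'
from h import *
np.set_printoptions(precision=4,suppress=True)
def quad(c,box):
    h=cv2.cvtColor(c['color'],cv2.COLOR_BGR2HSV);m=cv2.inRange(h,(45,80,30),(85,255,255));k=np.zeros_like(m);x0,y0,x1,y1=box;k[y0:y1,x0:x1]=m[y0:y1,x0:x1]
    n,l,s,ce=cv2.connectedComponentsWithStats(k);i=1+np.argmax(s[1:,4])
    pts=np.argwhere(l==i)[:,::-1].astype(np.int32);return cv2.approxPolyDP(cv2.convexHull(pts),5,True).reshape(-1,2)
E
python3 - <<'E'
from lid import *
S=np.load('l_scene.npy',allow_pickle=True).item();W=np.load('l_wrist.npy',allow_pickle=True).item();T=np.load('l_top.npy',allow_pickle=True).item()
q=quad(S,(420,100,540,190));w=quad(W,(150,90,540,400));t=quad(T,(120,150,240,290))
print('S',q.tolist(),'W',w.tolist(),'T',t.tolist())
near=lambda Q,p:Q[np.argmin(np.linalg.norm(Q-np.array(p),axis=1))]
p,r=pose()
for nm,a,b in(('far+y S/W',(S,near(q,(521,172))),(W,near(w,(504,116)))),('far-y S/T',(S,near(q,(456,177))),(T,near(t,(197,172)))),('near-y S/T',(S,near(q,(433,115))),(T,near(t,(197,260)))),('near+y W/T?',(W,near(w,(170,116))),(T,near(t,(130,261))))):
    x,e=tri(a[0],a[1]+.3,b[0],b[1]+.3);print(nm,a[1],b[1],x,'err',e,'tool',r.T@(x-p))
rep()
E
```

```text
S [[520, 172], [455, 177], [434, 115], [475, 112], [502, 131]] W [[504, 117], [474, 308], [189, 290], [168, 117]] T [[195, 171], [195, 260], [130, 260], [131, 172]]
far+y S/W [520 172] [504 117] [0.6001 0.3769 0.2192] err 0.0007884138541382586 tool [ 0.0996 -0.0682  0.0142]
far-y S/T [455 177] [195 171] [0.602  0.2422 0.2181] err 0.004458334917545765 tool [0.0991 0.0665 0.0124]
near-y S/T [434 115] [195 260] [0.4152 0.2375 0.2071] err 0.0005466981612777926 tool [-0.0869  0.0683  0.0336]
near+y W/T? [168 117] [130 260] [0.4121 0.3739 0.2086] err 0.0009643909569551812 tool [-0.0876 -0.0681  0.0353]
t 16.18 p [0.5026 0.3067 0.2374] yaw 1.03 tilt [-0.056  0.021 -0.998] w 0.0126 F [-0.   0.2 -2.9] j [0.52 0.45 0.32 1.48 0.05 2.08]
```

```bash
python3 - <<'E'
from lid import *
S=np.load('l_scene.npy',allow_pickle=True).item()
C=np.array([onz(S,p,.12)[:2] for p in((280.3,152.7),(333.3,140.5),(359.7,199.3),(300.7,215))]);n_r,n_l,f_l,f_r=C
print(C,C.mean(0));x=(f_l-n_l+f_r-n_r);y=(n_l-n_r+f_l-f_r);print(np.linalg.norm(x)/2,np.linalg.norm(y)/2,np.degrees(np.arctan2(x[1],x[0])),np.degrees(np.arctan2(-y[0],y[1])))
plan((.44,.30,.255),1,0,4)
E
```

```text
[[ 0.4293 -0.1279]
 [ 0.3996  0.0046]
 [ 0.5788  0.0502]
 [ 0.6112 -0.0852]] [ 0.5047 -0.0396]
0.18590793181180582 0.13753129138246237 13.730939388791837 13.054617688145347
at [0.5026 0.3067 0.2374] yaw 1.0 turn 0.0
[0, -0.27, 0.02, -0.06, 0.0, 0, -0.27, 0.02, -0.06, 0.0, 0, -0.27, 0.02, -0.06, 0.0, 0, -0.27, 0.02, -0.06, 0.0]
```

play_rows:
  deltas: [0,-0.27,0,-0.06,0,0,-0.27,0,-0.06,0,0,-0.27,0,-0.06,0,0,-0.25,0,-0.06,0,0,0,0,0,0]

```text
clock: 16.8
eef_pos: [0.4334, 0.3047, 0.2557]
tool_rot: [0.999, 0.009, -0.029, -0.01]
ft_force: [0.7, 0.6, -1.5]
grip_width: 0.0125
```

```bash
python3 - <<'E'
from h import *
rep();plan((.44,-.0545,.25),13.6,0,15)
E
```

```text
t 16.8 p [0.4334 0.3047 0.2557] yaw 1.1 tilt [-0.059  0.02  -0.998] w 0.0125 F [ 0.7  0.6 -1.5] j [0.58 0.32 0.18 1.46 0.05 2.14]
at [0.4334 0.3047 0.2557] yaw 1.1 turn -12.5
[0, 0.0, 0.4, -0.0, -0.8, 0, -0.01, 0.4, -0.0, -0.8, 0, -0.01, 0.4, -0.0, -0.8, 0, -0.02, 0.4, -0.0, -0.8, 0, -0.02, 0.4, -0.0, -0.8, 0, -0.03, 0.4, -0.0, -0.8, 0, -0.03, 0.4, -0.0, -0.8, 0, -0.04, 0.4, -0.0, -0.8, 0, -0.05, 0.4, -0.0, -0.8, 0, -0.05, 0.4, -0.0, -0.8, 0, -0.06, 0.39, -0.0, -0.8, 0, -0.06, 0.39, -0.0, -0.8, 0, -0.07, 0.39, -0.0, -0.8, 0, -0.07, 0.39, -0.0, -0.8, 0, -0.08, 0.39, -0.0, -0.8]
```

play_rows:
  deltas: [0,0,0.4,0,-0.8,0,-0.01,0.4,0,-0.8,0,-0.01,0.4,0,-0.8,0,-0.02,0.4,0,-0.8,0,-0.02,0.4,0,-0.8,0,-0.03,0.4,0,-0.8,0,-0.03,0.4,0,-0.8,0,-0.04,0.4,0,-0.8,0,-0.05,0.4,0,-0.8,0,-0.05,0.4,0,-0.8]

```text
clock: 18.05
eef_pos: [0.4415, 0.0585, 0.2512]
tool_rot: [0.996, 0.083, -0.024, -0.013]
ft_force: [0.0, 0.0, -2.5]
grip_width: 0.0126
```

```bash
python3 - <<'E'
from h import *
rep();plan((.44,-.0545,.25),13.6,0,6)
E
```

```text
t 18.05 p [0.4415 0.0585 0.2512] yaw 9.56 tilt [-0.049  0.021 -0.999] w 0.0126 F [ 0.   0.  -2.5] j [ 0.11  0.16 -0.04  1.41  0.03  1.52]
at [0.4415 0.0585 0.2512] yaw 9.6 turn -4.0
[0, -0.06, 0.31, -0.0, -0.7, 0, -0.06, 0.31, -0.0, -0.7, 0, -0.06, 0.31, -0.0, -0.7, 0, -0.07, 0.31, -0.0, -0.7, 0, -0.07, 0.31, -0.0, -0.7, 0, -0.07, 0.31, -0.0, -0.7]
```

play_rows:
  deltas: [0,-0.06,0.31,0,-0.7,0,-0.06,0.31,0,-0.7,0,-0.06,0.31,0,-0.7,0,-0.07,0.31,0,-0.7,0,-0.07,0.31,0,-0.7,0,-0.07,0.25,0,-0.7,0,0,0,0,0]

```text
clock: 18.92
eef_pos: [0.4418, -0.0581, 0.2497]
tool_rot: [0.993, 0.118, -0.02, -0.012]
ft_force: [0.0, 0.3, -2.6]
grip_width: 0.0124
```

```bash
python3 - <<'E'
from h import *
rep();plan((.4985,-.0405,.22),13.6,0,5)
E
```

```text
t 18.93 p [ 0.4418 -0.0581  0.2497] yaw 13.63 tilt [-0.043  0.02  -0.999] w 0.0124 F [ 0.   0.3 -2.6] j [-0.14  0.16 -0.05  1.41  0.01  1.19]
at [ 0.4418 -0.0581  0.2497] yaw 13.6 turn 0.0
[0, 0.2, -0.01, 0.09, 0.0, 0, 0.2, -0.01, 0.09, 0.0, 0, 0.2, -0.01, 0.09, 0.0, 0, 0.2, -0.01, 0.09, 0.0, 0, 0.2, -0.01, 0.09, 0.0]
```

play_rows:
  deltas: [0,0.2,-0.01,0.09,0,0,0.2,-0.01,0.09,0,0,0.2,-0.01,0.09,0,0,0.2,-0.01,0.09,0,0,0.15,-0.01,0.09,0,0,0,0,0,0]

```text
clock: 19.68
eef_pos: [0.5, -0.0376, 0.2175]
tool_rot: [0.992, 0.12, -0.021, -0.013]
ft_force: [0.3, -0.3, -1.7]
grip_width: 0.0127
```

```bash
python3 - <<'E'
from lid import *
rep()
d={}
for n in('scene','wrist','top'):
    c=cam(n);cv2.imwrite(f'pics/m_{n}.png',c['color']);np.save(f'm_{n}.npy',c,allow_pickle=True);d[n]=c
q=quad(d['scene'],(260,90,400,230));w=quad(d['wrist'],(100,60,580,400));t=quad(d['top'],(270,150,380,290))
print(q.tolist(),w.tolist(),t.tolist())
a=cv2.resize(d['scene']['color'][90:220,250:400],None,fx=3,fy=3);b=d['wrist']['color'][:,80:560]
o=np.zeros((600,800,3),np.uint8);o[:390,:450]=a;tt=cv2.resize(d['top']['color'][140:280,260:390],None,fx=2.6,fy=2.6);o[:364,455:455+338]=tt;bb=cv2.resize(b,None,fx=.5,fy=.5);o[395:595,:240]=bb;cv2.imwrite('pics/m_all.png',o)
E
```

```text
t 19.68 p [ 0.5    -0.0376  0.2175] yaw 13.8 tilt [-0.044  0.02  -0.999] w 0.0127 F [ 0.3 -0.3 -1.7] j [-0.09  0.29  0.03  1.36  0.02  1.25]
[[362, 177], [300, 193], [279, 135], [334, 121]] [[504, 117], [474, 308], [188, 290], [168, 117]] [[290, 184], [291, 210], [285, 188]]
```

View pics/m_all.png

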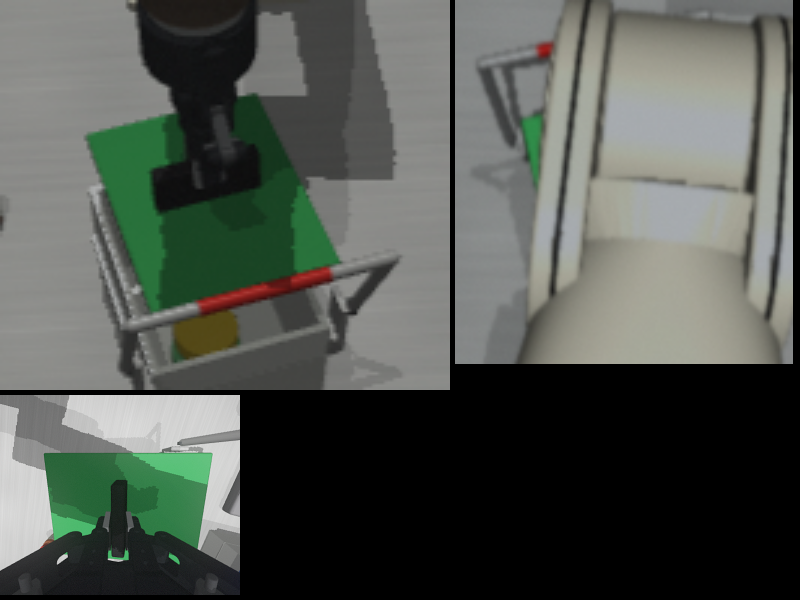

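The combined picture shows the lid over the carrier, scene near corners (279,135) and (334,121). The jars are below it and the bail stands clear. Wrist corners are unchanged, so the lid has not slipped in the grip.

```bash
cat >> lid.py <<'E'
LT=np.array([[.0996,-.0682,.0138],[.0991,.0672,.0128],[-.0869,.0683,.0336],[-.0876,-.0681,.0348]]) # f+y f-y n-y n+y
CC=np.array([.503,-.0388]);CY=13.6
def lidrep():
    p,r=pose();P=p+LT@r.T;c=P.mean(0);x=P[0]+P[1]-P[2]-P[3];a=np.radians(CY)
    d=c[:2]-CC;print('lid ctr',c,'yaw',np.degrees(np.arctan2(x[1],x[0])),'slope x',x[2]/np.linalg.norm(x),'err carrier frame mm',1e3*np.array([d@[np.cos(a),np.sin(a)],d@[-np.sin(a),np.cos(a)]]));return P
E
python3 - <<'E'
from lid import *
P=lidrep();print(P)
S=np.load('m_scene.npy',allow_pickle=True).item()
for uv,z,car in(((279,135.3),P[2][2],(.4293,-.1279)),((334,121),P[3][2],(.3996,.0046))):
    x=onz(S,uv,z);d=x[:2]-np.array(car);a=np.radians(13.6);print(x,'lid-carrier in carrier frame',d@[np.cos(a),np.sin(a)],d@[-np.sin(a),np.cos(a)])
rep()
E
```

```text
lid ctr [ 0.5044 -0.0359  0.1946] yaw 13.749597791830759 slope x 0.07489446429085032 err carrier frame mm [2.021  2.4989]
[[ 0.5795  0.0522  0.2031]
 [ 0.6111 -0.0795  0.2001]
 [ 0.4299 -0.1243  0.1861]
 [ 0.3969  0.008   0.189 ]]
[ 0.4318 -0.1254  0.1861] lid-carrier in carrier frame 0.0030217097693447125 0.0018003989983581834
[0.399  0.0052 0.189 ] lid-carrier in carrier frame -0.0004425073307452567 0.0007353565058413708
t 19.82 p [ 0.4996 -0.038   0.2185] yaw 13.76 tilt [-0.043  0.02  -0.999] w 0.0123 F [ 0.7  0.7 -1.9] j [-0.09  0.28  0.03  1.36  0.02  1.24]
```

```bash
python3 - <<'E'
from lid import *
plan((.4986,-.0401,.17),13.6,0,4)
E
```

```text
at [ 0.4996 -0.038   0.2185] yaw 13.8 turn 0.2
[0, 0.0, 0.01, 0.2, 0.0, 0, 0.0, 0.01, 0.2, 0.0, 0, 0.0, 0.01, 0.2, 0.0, 0, 0.0, 0.01, 0.2, 0.0]
```

play_rows:
  deltas: [0,0,0.01,0.2,0,0,0,0.01,0.2,0,0,0,0.01,0.2,0,0,0,0.01,0.15,0,0,0,0,0,0]

```text
clock: 20.45
eef_pos: [0.4968, -0.0401, 0.1703]
tool_rot: [0.993, 0.119, -0.02, -0.013]
ft_force: [-0.4, 0.1, -2.3]
grip_width: 0.0126
```

```bash
python3 - <<'E'
from lid import *
rep();lidrep();plan((.4986,-.0401,.16),13.6,0,2)
E
```

```text
t 20.45 p [ 0.4968 -0.0401  0.1703] yaw 13.68 tilt [-0.043  0.02  -0.999] w 0.0126 F [-0.4  0.1 -2.3] j [-0.09  0.31 -0.07  1.24  0.02  1.24]
lid ctr [ 0.5016 -0.038   0.1464] yaw 13.67480542426877 slope x 0.0741321406302983 err carrier frame mm [-1.1855  1.1321]
at [ 0.4968 -0.0401  0.1703] yaw 13.7 turn 0.1
[0, 0.02, 0.01, 0.09, 0.0, 0, 0.02, 0.01, 0.09, 0.0]
```

play_rows:
  deltas: [0,0.02,0.02,0.1,0,0,0.02,0.02,0.1,0,0,0,0,0,0]

```text
clock: 20.82
eef_pos: [0.5, -0.0417, 0.1579]
tool_rot: [0.993, 0.119, -0.02, -0.013]
ft_force: [-0.0, 0.1, -0.3]
grip_width: 0.0126
```

```bash
python3 - <<'E'
from lid import *
rep();lidrep()
E
```

```text
t 20.82 p [ 0.5    -0.0417  0.1579] yaw 13.68 tilt [-0.042  0.02  -0.999] w 0.0126 F [-0.   0.1 -0.3] j [-0.09  0.32 -0.08  1.21  0.02  1.24]
lid ctr [ 0.5048 -0.0396  0.1339] yaw 13.675449354151022 slope x 0.07542083074780619 err carrier frame mm [ 1.5425 -1.2271]
```

play_rows:
  deltas: [0,-0.01,0,0.08,0,0,0,0,0.08,0]

```text
clock: 21.08
eef_pos: [0.5008, -0.0416, 0.1504]
tool_rot: [0.993, 0.119, -0.017, -0.012]
ft_force: [-6.9, 0.6, 27.5]
grip_width: 0.0121
```

```bash
python3 - <<'E'
from lid import *
rep();lidrep()
E
```

```text
t 21.07 p [ 0.5008 -0.0416  0.1504] yaw 13.69 tilt [-0.037  0.02  -0.999] w 0.0121 F [-6.9  0.6 27.5] j [-0.09  0.33 -0.1   1.19  0.02  1.24]
lid ctr [ 0.5057 -0.0395  0.1265] yaw 13.69134541945945 slope x 0.08013776712153707 err carrier frame mm [ 2.4688 -1.3298]
```

play_rows:
  deltas: [0,0,0,-0.04,0,0.4,0,0,0,0,0.4,0,0,0,0,0.4,0,0,0,0,0.4,0,0,0,0]

```text
clock: 21.7
eef_pos: [0.5008, -0.0417, 0.1529]
tool_rot: [0.993, 0.119, -0.017, -0.012]
ft_force: [-0.1, -0.6, 0.9]
grip_width: 0.034
```

```bash
python3 - <<'E'
from lid import *
rep()
d={}
for n in('scene','wrist'):
    c=cam(n);cv2.imwrite(f'pics/n_{n}.png',c['color']);np.save(f'n_{n}.npy',c,allow_pickle=True);d[n]=c
q=quad(d['scene'],(260,90,400,230));w=quad(d['wrist'],(100,60,580,400));print(q.tolist(),w.tolist())
a=cv2.resize(d['scene']['color'][100:230,260:390],None,fx=4,fy=4);o=np.zeros((520,800,3),np.uint8);o[:,:520]=a;o[:175,520:800]=cv2.resize(d['wrist']['color'],(280,175));cv2.imwrite('pics/n_all.png',o)
E
```

```text
t 21.7 p [ 0.5008 -0.0417  0.1529] yaw 13.69 tilt [-0.037  0.02  -0.999] w 0.034 F [-0.1 -0.6  0.9] j [-0.09  0.32 -0.09  1.19  0.02  1.24]
[[350, 180], [294, 195], [279, 151], [333, 138]] [[487, 118], [463, 288], [361, 326], [271, 324], [179, 282], [158, 117]]
```

View pics/n_all.png

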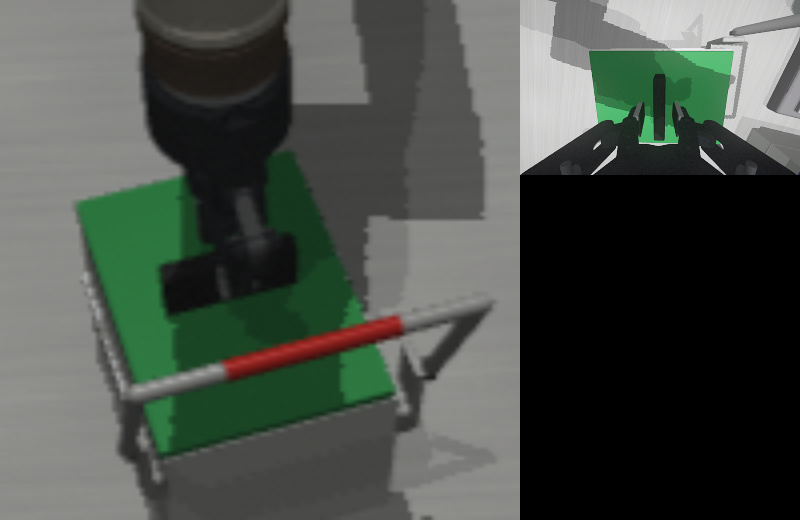

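The lid looks seated on the rim, corners (279,151), (333,138), (359,198) and (300,214). Checking its height numerically by triangulation.

```bash
python3 - <<'E'
from lid import *
S=np.load('n_scene.npy',allow_pickle=True).item();W=np.load('n_wrist.npy',allow_pickle=True).item()
sc=[(278.8,151.2),(333.4,138),(358.9,198),(300.2,214.2)]
C=np.array([onz(S,p,.128)[:2] for p in sc]);cr=np.array([[.4293,-.1279],[.3996,.0046],[.5788,.0502],[.6112,-.0852]])
a=np.radians(13.6);M=np.array([[np.cos(a),np.sin(a)],[-np.sin(a),np.cos(a)]])
print('lid-carrier mm in carrier frame',1e3*(C-cr)@M.T,1e3*((C-cr)@M.T).mean(0))
for nm,s,w in(('n+y',sc[1],(157.8,116.8)),('f+y',sc[2],(487.5,117.8))): print(nm,tri(S,s,W,w))
rep()
E
```

```text
lid-carrier mm in carrier frame [[ 0.8936 -3.2894]
 [-1.1341  0.515 ]
 [ 0.9673 -2.8044]
 [ 2.4992 -1.5158]] [ 0.8065 -1.7736]
n+y (array([0.3928, 0.0043, 0.1228]), np.float64(0.0026438919396198825))
f+y (array([0.5781, 0.048 , 0.1245]), np.float64(0.0003239858079826129))
t 21.8 p [ 0.5008 -0.0417  0.153 ] yaw 13.69 tilt [-0.037  0.02  -0.999] w 0.0341 F [-0.3  1.  -0.8] j [-0.09  0.32 -0.09  1.19  0.02  1.24]
```

Level and home within the measuring error. I'll press on the handle top with shut fingers, which also checks the height (expect contact at z≈0.162).

play_rows:
  deltas: [0.4,0,0,-0.3,0,0.4,0,0,-0.4,0,0,0,0,-0.2,0,0,0,0,0,0,0,0,0,0,0,0,0,0,0.2,0,0,0,0,0.2,0,0,0,0,0.1,0,0,0,0,0,0]

```text
clock: 22.92
eef_pos: [0.4985, -0.0418, 0.1716]
tool_rot: [0.993, 0.119, -0.021, -0.013]
ft_force: [0.5, 0.1, -0.0]
grip_width: 0.0001
```

```bash
python3 - <<'E'
from lid import *
rep()
E
```

```text
t 22.93 p [ 0.4985 -0.0418  0.1716] yaw 13.7 tilt [-0.046  0.021 -0.999] w 0.0001 F [ 0.5  0.1 -0. ] j [-0.09  0.31 -0.06  1.25  0.02  1.24]
```

play_rows:
  deltas: [0,0,0,0.1,0,0,0,0,0.08,0,0,0,0,0.06,0]

```text
clock: 23.3
eef_pos: [0.4986, -0.0417, 0.1619]
tool_rot: [0.993, 0.119, -0.019, -0.013]
ft_force: [-10.7, 0.4, 30.2]
grip_width: -0.0001
```

```bash
python3 - <<'E'
from lid import *
rep()
E
```

```text
t 23.3 p [ 0.4986 -0.0417  0.1619] yaw 13.69 tilt [-0.041  0.02  -0.999] w -0.0001 F [-10.7   0.4  30.2] j [-0.09  0.32 -0.08  1.22  0.02  1.24]
```

Contact came at z=0.1619 under 30 N, against 0.162 expected, so the lid is fully home. Now the bail: rise, go over behind the bar.

```bash
cat >> lid.py <<'E'
def cw(xc,yc=0):
    a=np.radians(CY);return CC+np.array([xc*np.cos(a)-yc*np.sin(a),xc*np.sin(a)+yc*np.cos(a)])
def inc():
    p,_=pose();a=np.radians(CY);d=p[:2]-CC;print('carrier frame x,y',d@[np.cos(a),np.sin(a)],d@[-np.sin(a),np.cos(a)],'z',p[2])
E
python3 - <<'E'
from lid import *
inc();plan((*cw(0),.31),13.6,0,4);plan((*cw(.18),.31),13.6,0,7)
E
```

```text
carrier frame x,y -0.00494062966630921 -0.001739248920329765 z 0.16194554878193043
at [ 0.4986 -0.0417  0.1619] yaw 13.7 turn 0.1
[0, -0.0, -0.03, -0.62, 0.0, 0, -0.0, -0.03, -0.62, 0.0, 0, -0.0, -0.03, -0.62, 0.0, 0, -0.0, -0.03, -0.62, 0.0]
at [ 0.4986 -0.0417  0.1619] yaw 13.7 turn 0.1
[0, 0.43, -0.01, -0.37, 0.0, 0, 0.43, -0.01, -0.37, 0.0, 0, 0.43, -0.01, -0.37, 0.0, 0, 0.43, -0.01, -0.37, 0.0, 0, 0.43, -0.01, -0.37, 0.0, 0, 0.43, -0.01, -0.37, 0.0, 0, 0.43, -0.01, -0.37, 0.0]
```

play_rows:
  deltas: [0,0,0,-0.5,0,0,0,0,-0.6,0,0,0,0,-0.6,0,0,0,0,-0.6,0,0,0,0,-0.4,0,0,0,0,0,0]

```text
clock: 24.05
eef_pos: [0.5055, -0.045, 0.3298]
tool_rot: [0.993, 0.119, -0.017, -0.012]
ft_force: [-0.0, -0.8, -0.5]
grip_width: 0.0003
```

```bash
python3 - <<'E'
from lid import *
rep();inc();plan((*cw(.18),.32),13.6,0,8)
E
```

```text
t 24.05 p [ 0.5055 -0.045   0.3298] yaw 13.69 tilt [-0.037  0.02  -0.999] w 0.0003 F [-0.  -0.8 -0.5] j [-0.1   0.27  0.3   1.64  0.02  1.23]
carrier frame x,y 0.000982000773390651 -0.006667596205708568 z 0.32978230620732363
at [ 0.5055 -0.045   0.3298] yaw 13.7 turn 0.1
[0, 0.37, -0.01, 0.01, 0.0, 0, 0.37, -0.01, 0.01, 0.0, 0, 0.37, -0.01, 0.01, 0.0, 0, 0.37, -0.01, 0.01, 0.0, 0, 0.37, -0.01, 0.01, 0.0, 0, 0.37, -0.01, 0.01, 0.0, 0, 0.37, -0.01, 0.01, 0.0, 0, 0.37, -0.01, 0.01, 0.0]
```

play_rows:
  deltas: [0,0.37,-0.01,0,0,0,0.37,-0.01,0,0,0,0.37,-0.01,0,0,0,0.37,-0.01,0,0,0,0.37,-0.01,0,0,0,0.37,-0.01,0,0,0,0.37,-0.01,0,0,0,0.37,-0.01,0,0,0,0,0,0,0]

```text
clock: 25.18
eef_pos: [0.6789, 0.0031, 0.3067]
tool_rot: [0.992, 0.119, -0.027, -0.013]
ft_force: [-1.4, -0.3, 0.9]
grip_width: -0.0002
```

```bash
python3 - <<'E'
from lid import *
rep();inc();plan((*cw(.18),.245),13.6,0,4)
E
```

```text
t 25.18 p [0.6789 0.0031 0.3067] yaw 13.67 tilt [-0.057  0.02  -0.998] w -0.0002 F [-1.4 -0.3  0.9] j [-0.    0.71  0.94  1.86  0.02  1.33]
carrier frame x,y 0.18084975208505114 -0.0006892209908094035 z 0.3066900939323745
at [0.6789 0.0031 0.3067] yaw 13.7 turn 0.1
[0, 0.01, 0.01, 0.26, 0.0, 0, 0.01, 0.01, 0.26, 0.0, 0, 0.01, 0.01, 0.26, 0.0, 0, 0.01, 0.01, 0.26, 0.0]
```

play_rows:
  deltas: [0,0.02,0,0.26,0,0,0.02,0,0.26,0,0,0.02,0,0.26,0,0,0.01,0,0.2,0,0,0,0,0,0]

```text
clock: 25.8
eef_pos: [0.6749, 0.0039, 0.2422]
tool_rot: [0.992, 0.118, -0.031, -0.013]
ft_force: [0.3, -0.2, -0.1]
grip_width: 0.0004
```

```bash
python3 - <<'E'
from lid import *
rep();inc();plan((*cw(.12),.245),13.6,0,5)
E
```

```text
t 25.8 p [0.6749 0.0039 0.2422] yaw 13.61 tilt [-0.065  0.019 -0.998] w 0.0004 F [ 0.3 -0.2 -0.1] j [-0.    0.68  0.72  1.67  0.02  1.33]
carrier frame x,y 0.17712124027397413 0.0010979622275435071 z 0.2421622894796083
at [0.6749 0.0039 0.2422] yaw 13.6 turn 0.0
[0, -0.19, 0.0, 0.0, 0.0, 0, -0.19, 0.0, 0.0, 0.0, 0, -0.19, 0.0, 0.0, 0.0, 0, -0.19, 0.0, 0.0, 0.0, 0, -0.19, 0.0, 0.0, 0.0]
```

play_rows:
  deltas: [0,-0.2,0,0,0,0,-0.2,0,-0.02,0,0,-0.2,0,-0.03,0,0,-0.2,0,-0.03,0,0,-0.2,0,-0.02,0,0,-0.2,0,0,0]

```text
clock: 26.55
eef_pos: [0.6051, -0.0134, 0.257]
tool_rot: [0.993, 0.118, -0.024, -0.014]
ft_force: [1.9, 0.0, -1.5]
grip_width: 0.0002
```

```bash
python3 - <<'E'
from lid import *
rep();inc()
E
```

```text
t 26.55 p [ 0.6051 -0.0134  0.257 ] yaw 13.61 tilt [-0.051  0.021 -0.998] w 0.0002 F [ 1.9  0.  -1.5] j [-0.03  0.5   0.44  1.57  0.02  1.3 ]
carrier frame x,y 0.10524758063116862 0.0006302544510531149 z 0.2569954123202952
```

play_rows:
  deltas: [0,-0.24,0,0.02,0,0,-0.24,0,0.03,0,0,-0.24,0,0.05,0,0,-0.2,0,0.1,0,0,-0.2,0,0.11,0,0,-0.18,0,0.13,0]

```text
clock: 27.3
eef_pos: [0.5284, -0.0322, 0.2402]
tool_rot: [0.993, 0.118, -0.014, -0.012]
ft_force: [0.4, 0.5, -0.8]
grip_width: 0.0003
```

```bash
python3 - <<'E'
from lid import *
rep();inc()
E
```

```text
t 27.3 p [ 0.5284 -0.0322  0.2402] yaw 13.56 tilt [-0.031  0.021 -0.999] w 0.0003 F [ 0.4  0.5 -0.8] j [-0.07  0.32  0.14  1.42  0.02  1.26]
carrier frame x,y 0.02624757476327387 0.00046901748652520214 z 0.2402468157749215
```

```bash
cat >> lid.py <<'E'
def bail():
    c=cam('scene');h=cv2.cvtColor(c['color'],cv2.COLOR_BGR2HSV);m=cv2.inRange(h,(0,150,60),(6,255,255))|cv2.inRange(h,(172,150,60),(179,255,255))
    m[:, :255]=0;m[:,400:]=0;m[:90]=0;m[240:]=0
    n,l,s,ce=cv2.connectedComponentsWithStats(m);b=[(ce[i].round(1),s[i].tolist()) for i in range(1,n) if s[i][4]>25]
    print(b)
    for t in np.arange(0,2.1,.1): print(round(t,1),proj(c,(*cw(.09-.13*np.cos(t)),.134+.13*np.sin(t))).round(1),end=' ')
    cv2.imwrite('pics/bail.png',c['color'])
E
python3 - <<'E'
from lid import *
bail()
E
```

```text
[(array([307. , 149.1]), [299, 146, 17, 7, 67])]
0.0 [313.5 158.4] 0.1 [313.4 155.2] 0.2 [313.6 152.3] 0.3 [313.9 149.8] 0.4 [314.3 147.8] 0.5 [314.9 146.3] 0.6 [315.7 145.3] 0.7 [316.7 144.8] 0.8 [317.8 144.9] 0.9 [319.1 145.7] 1.0 [320.6 147. ] 1.1 [322.2 148.9] 1.2 [323.9 151.5] 1.3 [325.7 154.7] 1.4 [327.6 158.5] 1.5 [329.6 162.8] 1.6 [331.7 167.7] 1.7 [333.7 173. ] 1.8 [335.7 178.7] 1.9 [337.7 184.7] 2.0 [339.6 191. ]
```

```bash
python3 - <<'E'
from lid import *
c=cam('scene')
im=c['color'];h=cv2.cvtColor(im,cv2.COLOR_BGR2HSV);m=cv2.inRange(h,(0,150,60),(6,255,255))|cv2.inRange(h,(172,150,60),(179,255,255))
ys,xs=np.nonzero(m[90:240,290:320]);print([(int(x+290),float((ys[xs==x]+90).mean())) for x in np.unique(xs)])
for t in np.arange(.3,1.4,.1): print(round(t,1),[proj(c,(*cw(.09-.13*np.cos(t),y),.134+.13*np.sin(t))).round(1).tolist() for y in(-.044,-.02)])
cv2.imwrite('pics/b2.png',cv2.resize(im[100:230,260:390],None,fx=4,fy=4))
E
```

```text
[(299, 149.0), (300, 150.5), (301, 150.0), (302, 150.0), (303, 149.5), (304, 149.5), (305, 149.0), (306, 149.0), (307, 148.5), (308, 148.5), (309, 148.5), (310, 148.0), (311, 147.5), (312, 147.5), (313, 147.5), (314, 147.0)]
0.3 [[295.5, 154.3], [305.5, 151.9]]
0.4 [[295.7, 152.4], [305.9, 149.9]]
0.5 [[296.1, 150.9], [306.4, 148.4]]
0.6 [[296.6, 149.9], [307.1, 147.4]]
0.7 [[297.4, 149.5], [308.0, 147.0]]
0.8 [[298.3, 149.7], [309.0, 147.1]]
0.9 [[299.3, 150.5], [310.2, 147.9]]
1.0 [[300.5, 151.9], [311.5, 149.2]]
1.1 [[301.9, 153.9], [313.0, 151.2]]
1.2 [[303.3, 156.6], [314.6, 153.8]]
1.3 [[305.0, 159.9], [316.3, 157.0]]
```

View pics/b2.png

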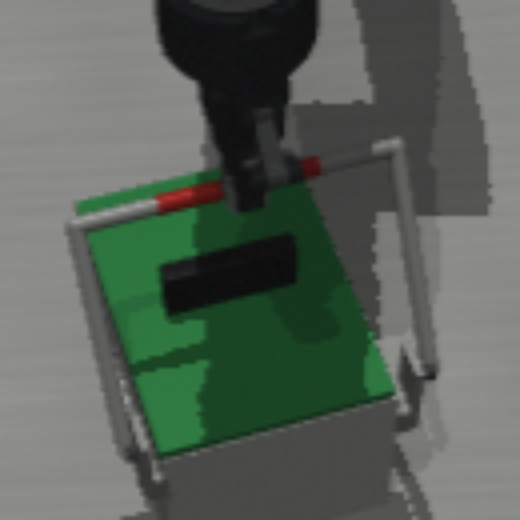

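The bail is at about 0.9 rad, with the fingers just behind the bar. Now over the top of the bar, to press it down along its arc.

play_rows:
  deltas: [0,0.1,0,-0.25,0,0,0,0,-0.3,0,0,-0.25,0,-0.05,0,0,-0.3,0,0,0,0,0,0,0,0]

```text
clock: 28.02
eef_pos: [0.4993, -0.0399, 0.2784]
tool_rot: [0.993, 0.117, -0.016, -0.012]
ft_force: [0.6, 0.8, 0.6]
grip_width: 0.0001
```

```bash
python3 - <<'E'
from lid import *
rep();inc();plan((*cw(-.028),.208),13.6,0,4)
E
```

```text
t 28.02 p [ 0.4993 -0.0399  0.2784] yaw 13.51 tilt [-0.034  0.021 -0.999] w 0.0001 F [0.6 0.8 0.6] j [-0.09  0.26  0.15  1.5   0.02  1.24]
carrier frame x,y -0.0038824554401519404 -0.0001711162263185584 z 0.2784363993663125
at [ 0.4993 -0.0399  0.2784] yaw 13.5 turn -0.1
[0, -0.09, 0.01, 0.3, -0.0, 0, -0.09, 0.01, 0.3, -0.0, 0, -0.09, 0.01, 0.3, -0.0, 0, -0.09, 0.01, 0.3, -0.0]
```

play_rows:
  deltas: [0,0,0,0.25,0,0,0,0,0.25,0,0,-0.02,0,0.2,0,0,-0.07,0,0.2,0,0,-0.07,0,0.2,0]

```text
clock: 28.65
eef_pos: [0.4877, -0.0407, 0.2104]
tool_rot: [0.993, 0.117, -0.015, -0.012]
ft_force: [-0.4, 0.7, -0.0]
grip_width: 0.0
```

```bash
python3 - <<'E'
from lid import *
rep();inc();plan((*cw(-.038),.165),13.6,0,3)
E
```

```text
t 28.65 p [ 0.4877 -0.0407  0.2104] yaw 13.5 tilt [-0.032  0.021 -0.999] w 0.0 F [-0.4  0.7 -0. ] j [-0.09  0.26 -0.03  1.32  0.02  1.24]
carrier frame x,y -0.015282597695329645 0.0016949559712822455 z 0.21044492038172571
at [ 0.4877 -0.0407  0.2104] yaw 13.5 turn -0.1
[0, -0.12, 0.02, 0.26, -0.0, 0, -0.12, 0.02, 0.26, -0.0, 0, -0.12, 0.02, 0.26, -0.0]
```

```bash
python3 - <<'E'
from lid import *
c=cam('scene')
h=cv2.cvtColor(c['color'],cv2.COLOR_BGR2HSV);m=cv2.inRange(h,(0,150,60),(6,255,255))|cv2.inRange(h,(172,150,60),(179,255,255))
ys,xs=np.nonzero(m[90:240,270:380]);print([(int(x+270),float((ys[xs==x]+90).mean())) for x in np.unique(xs)])
for t in np.arange(.3,1.2,.1): print(round(t,1),[proj(c,(*cw(.09-.13*np.cos(t),y),.134+.13*np.sin(t))).round(1).tolist() for y in(-.044,-.02,.044)])
print('tool tip',proj(c,pose()[0]))
E
```

```text
[(299, 149.0), (300, 150.5), (301, 150.5), (302, 150.0), (303, 149.5), (304, 149.5), (305, 149.5), (306, 149.0), (307, 148.5), (308, 148.5), (309, 148.0), (310, 148.0), (311, 147.5), (312, 147.5), (313, 147.0), (314, 147.0), (315, 146.5), (316, 146.5), (317, 146.5), (318, 145.5), (319, 145.5), (320, 145.5), (321, 145.5), (322, 144.5), (323, 144.5), (324, 144.5), (325, 144.5), (326, 143.5), (327, 143.5), (328, 143.5), (329, 143.5), (330, 143.0), (331, 143.0), (332, 142.5), (333, 142.5), (334, 142.0), (335, 141.5), (336, 141.5), (337, 141.0), (338, 141.0), (339, 142.0)]
0.3 [[295.5, 154.3], [305.5, 151.9], [332.0, 145.4]]
0.4 [[295.7, 152.4], [305.9, 149.9], [332.7, 143.3]]
0.5 [[296.1, 150.9], [306.4, 148.4], [333.5, 141.7]]
0.6 [[296.6, 149.9], [307.1, 147.4], [334.6, 140.7]]
0.7 [[297.4, 149.5], [308.0, 147.0], [335.8, 140.2]]
0.8 [[298.3, 149.7], [309.0, 147.1], [337.2, 140.2]]
0.9 [[299.3, 150.5], [310.2, 147.9], [338.7, 140.9]]
1.0 [[300.5, 151.9], [311.5, 149.2], [340.4, 142.1]]
1.1 [[301.9, 153.9], [313.0, 151.2], [342.2, 144.0]]
tool tip [316.6959 144.8185]
```

play_rows:
  deltas: [0,-0.05,0,-0.4,0,0,0,0,-0.5,0,0,0.2,0,-0.1,0,0,0.25,0,0,0,0,0,0,0,0]

```text
clock: 29.32
eef_pos: [0.5114, -0.0364, 0.2688]
tool_rot: [0.993, 0.117, -0.017, -0.013]
ft_force: [0.0, 0.2, -0.2]
grip_width: -0.0003
```

```bash
python3 - <<'E'
from lid import *
rep();inc();plan((*cw(.010),.244),13.6,0,2)
E
```

```text
t 29.32 p [ 0.5114 -0.0364  0.2688] yaw 13.47 tilt [-0.037  0.022 -0.999] w -0.0003 F [ 0.   0.2 -0.2] j [-0.08  0.29  0.16  1.49  0.02  1.25]
carrier frame x,y 0.008710884073620483 0.0003600238728151742 z 0.26875680139517166
at [ 0.5114 -0.0364  0.2688] yaw 13.5 turn -0.1
[0, 0.02, 0.01, 0.21, -0.1, 0, 0.02, 0.01, 0.21, -0.1]
```

play_rows:
  deltas: [0,0.02,0,0.2,0,0,0.02,0,0.2,0,0,-0.05,0,0.08,0,0,-0.1,0,0.1,0]

```text
clock: 29.82
eef_pos: [0.4984, -0.0389, 0.2333]
tool_rot: [0.993, 0.116, -0.021, -0.011]
ft_force: [-0.0, -0.4, 1.6]
grip_width: -0.0001
```

```bash
python3 - <<'E'
from lid import *
rep();inc()
E
```

```text
t 29.82 p [ 0.4984 -0.0389  0.2333] yaw 13.4 tilt [-0.044  0.018 -0.999] w -0.0001 F [-0.  -0.4  1.6] j [-0.09  0.28  0.06  1.4   0.01  1.25]
carrier frame x,y -0.004488932101731293 0.0010322710483511072 z 0.23327735047918918
```

play_rows:
  deltas: [0,-0.08,0,0.17,0,0,-0.09,0,0.18,0,0,-0.08,0,0.18,0]

```text
clock: 30.2
eef_pos: [0.4794, -0.0425, 0.1998]
tool_rot: [0.993, 0.116, -0.022, -0.011]
ft_force: [-1.2, 1.0, 2.2]
grip_width: -0.0
```

```bash
python3 - <<'E'
from lid import *
rep();inc()
E
```

```text
t 30.2 p [ 0.4794 -0.0425  0.1998] yaw 13.34 tilt [-0.046  0.017 -0.999] w -0.0 F [-1.2  1.   2.2] j [-0.1   0.26 -0.06  1.3   0.01  1.24]
carrier frame x,y -0.0238525470734561 0.0019610424341502905 z 0.19978875301184354
```

play_rows:
  deltas: [0,-0.07,0,0.18,0,0,-0.05,0,0.2,0,0,-0.03,0,0.2,0]

```text
clock: 30.58
eef_pos: [0.4677, -0.0441, 0.1622]
tool_rot: [0.993, 0.116, -0.022, -0.011]
ft_force: [-0.6, -0.7, 1.1]
grip_width: -0.0
```

```bash
python3 - <<'E'
from lid import *
rep();inc()
E
```

```text
t 30.57 p [ 0.4677 -0.0441  0.1622] yaw 13.34 tilt [-0.047  0.017 -0.999] w -0.0 F [-0.6 -0.7  1.1] j [-0.1   0.26 -0.15  1.2   0.01  1.24]
carrier frame x,y -0.03552564412405433 0.0031731025638054447 z 0.16220106261916734
```

play_rows:
  deltas: [0,-0.02,0.02,0.15,0,0,0,0.01,0.15,0,0,0,0,0.1,0]

```text
clock: 30.95
eef_pos: [0.4659, -0.0455, 0.1379]
tool_rot: [0.993, 0.116, -0.022, -0.012]
ft_force: [-10.1, 0.4, 43.2]
grip_width: -0.0003
```

```bash
python3 - <<'E'
from lid import *
rep();inc()
E
```

```text
t 30.95 p [ 0.4659 -0.0455  0.1379] yaw 13.36 tilt [-0.047  0.018 -0.999] w -0.0003 F [-10.1   0.4  43.2] j [-0.11  0.28 -0.2   1.14  0.01  1.23]
carrier frame x,y -0.03764285734790709 0.0022590035825232227 z 0.13788164917289245
```

The bar is down: firm contact at z=0.138, against 0.139 expected. Holding, then lifting clear and checking.

play_rows:
  deltas: [0,0,0,0,0,0,0,0,0,0,0,0,0,-0.3,0,0,0,0,-0.6,0,0,0,0,-0.8,0,0,-0.3,0,-0.8,0,0,-0.6,0,-0.3,0,0,-0.6,0,0,0,0,-0.6,0,0,0,0,0,0,0,0]

```text
clock: 32.2
eef_pos: [0.3511, -0.0785, 0.3142]
tool_rot: [0.993, 0.117, -0.021, -0.011]
ft_force: [-0.5, -0.2, 0.4]
grip_width: -0.0002
```

```bash
python3 - <<'E'
from lid import *
rep()
c=cam('scene');T=cam('top')
h=cv2.cvtColor(c['color'],cv2.COLOR_BGR2HSV);m=cv2.inRange(h,(0,150,60),(6,255,255))|cv2.inRange(h,(172,150,60),(179,255,255))
ys,xs=np.nonzero(m[90:240,270:380]);print('grip mean',xs.mean()+270,ys.mean()+90,xs.min()+270,xs.max()+270)
for t in(0,.05,.1,.2): print(t,[proj(c,(*cw(.09-.13*np.cos(t),y),.134+.13*np.sin(t))).round(1).tolist() for y in(-.044,0,.044)])
h=cv2.cvtColor(T['color'],cv2.COLOR_BGR2HSV);m=cv2.inRange(h,(0,150,60),(6,255,255))|cv2.inRange(h,(172,150,60),(179,255,255));ys,xs=np.nonzero(m[150:300,270:380])
if len(xs): print('top grip',xs.mean()+270,ys.mean()+150,'exp',proj(T,(*cw(-.04),.134)))
print('lid corners scene',quad(c,(260,90,400,230)).tolist())
P=[(*cw(x,y),.128) for x,y in((.095,.07),(.095,-.07),(-.095,-.07),(-.095,.07))];print('expected',[proj(c,p).round(1).tolist() for p in P])
q=quad(T,(270,150,380,290));print('top',q.tolist(),'exp',[proj(T,p).round(1).tolist() for p in P])
E
```

```text
t 32.2 p [ 0.3511 -0.0785  0.3142] yaw 13.43 tilt [-0.045  0.017 -0.999] w -0.0002 F [-0.5 -0.2  0.4] j [-0.23 -0.02 -0.08  1.56  0.01  1.11]
grip mean 313.0 158.0 295 331
0 [[295.7, 162.8], [313.5, 158.4], [331.0, 154.0]]
0.05 [[295.6, 161.2], [313.4, 156.7], [331.1, 152.4]]
0.1 [[295.5, 159.6], [313.4, 155.2], [331.2, 150.8]]
0.2 [[295.4, 156.8], [313.6, 152.3], [331.5, 147.9]]
top grip 330.3492063492063 239.74603174603175 exp [330.8934 239.3955]
lid corners scene [[358, 197], [300, 214], [285, 168], [339, 154]]
expected [[360.5, 197.3], [300.9, 213.3], [279.5, 149.9], [334.1, 136.7]]
top [[359, 231], [302, 243], [291, 190], [347, 178]] exp [[289.3, 189.6], [347.2, 176.9], [365.5, 256.2], [306.4, 269.4]]
```

```bash
python3 - <<'E'
from h import *
print(ticket.job_done())
E
```

```text
the job is handed in; nothing more can be done
None
```

I packed the carrier and handed the job in with the arm clear; its clock read 32.2 s just before hand-in. The system reported no verdict.

**What I did**
- **Red jar:** I lowered the 54 mm red-capped jar to the carrier floor, confirmed by floor contact at 60 N, then let go. It stood upright beside the yellow jar.
- **Lid:** I took the lid from the stand by its blade. It levelled to about 0.06–0.08 rad in the grip. I set it on the carrier, let go and pressed it home.
- **Bail:** I pushed the bar over from behind, then pressed it down from above. The first press from above missed the bar and touched nothing, so I repeated it.

**Last checks**
- **Lid height:** pressing on the handle, contact came at z = 0.1619 m against 0.162 m expected. That fits a fully seated lid. Triangulating two lid corners gave 0.123 and 0.1245 m for the lid's top instead of 0.128 m. I trusted the touch reading.
- **Lid sideways:** camera estimates put it about 1–2 mm off centre. Far corners in the last pictures are within about 2.5 pixels of the expected places. The near corners could not be checked, because the bar split the green area.
- **Bail:** the bar stopped at z = 0.138 m against 0.139 m expected. The grip's position in the scene picture fits an angle of about 0.01 rad.
- **Not checked at the end:** I did not look at the jars again after the lid went on, and I did not measure the other containers at the end. The arm felt no unexpected contact near them.

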